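Drive out a stuck cross pin and free the specimen clamp

ROBOT

A 7-joint arm with a two-finger parallel gripper is mounted at the origin on a cart in front of the work surface, level with it; the furniture and walls round the work are solid. World frame = base frame: x ahead of the robot, y to its left, z up, the work surface at z = 0. Lengths are in m, angles in rad, forces in N, time in s.
With the tool pointing down it reaches from about 0.425 to 0.925 m from the base axis. Payload 6.8 kg.
Tool frame: the origin (TCP) lies midway between the tips of the shut fingers; the grasp point (between the pads) lies 19 mm behind it (grip_point_offset is the distance from the TCP to the grasp point, in m); x points along the fingers, y is the direction in which the jaws open and shut, and the axes are right-handed (so a half turn about x gives the same grasp; the last joint's range is limited). The gripper opens to 88 mm and grips with 3 to 60 N. Pads are 20 mm wide; open, the fingers measure 115 mm over their backs; the gripper's body (75 mm by 178 mm) begins 61 mm behind the grasp point.
Start: joints at [1.141, 0.477, 0.022, 1.555, -0.011, 1.109, -0.083], TCP at [0.213, -0.64, 0.197] pointing down, gripper open.
Joint ranges: [-2.96, 2.96], [-0.34, 2.1], [-1.41, 1.46], [0.24, 2.44], [-1.37, 4.51], [0.17, 1.92], [-2.96, 2.96]. Speed limits (rad/s): [2.39, 2.39, 3.14, 3.14, 3.14, 3.14, 3.14].

INTERFACE

Orientations are given as a unit quaternion [w, x, y, z].
In Python, from workcell import * gives the robot as it stands.
- The arm moves only by the tool apply_moves, never from a script. Its argument "deltas" is a list of rows, each a list of 7 numbers: the opening, from -1 (shut) to 1 (fully open), then the shift along the world's x, y, z scaled (see below), then the turn, a rotation vector about the world's x, y, z scaled (see below). In form: [[fingers, dx, dy, dz, wx, wy, wz], ...]. A call has 1 to 5 rows; each row shifts and turns the commanded pose from where the row before left it; what a row does not reach is not made up. The controller multiplies each number of a shift by 2 cm and each number of a turn by 30 degrees. A row lasts 1/8 s, in which the tool goes at most 62.5 mm and 10.7 degrees, less where a joint would pass 70% of its speed; a pose out of reach is approached as far as the arm can. A call with a number of a shift or a turn outside -1 to 1 is refused whole. A call with a gripper value outside its range is refused whole. The fingers move at their own pace and stop on an object; "force" is the grip in N (left out, the last holds). Time passes only in rows, so rows that do not move let the fingers close. It gives the time, the measured TCP pose, the force and the opening at its end, in the units of the state.
- state(): the state, without advancing time (a new reading comes with each control period).
- grab_frame(name): name is "side" or "top"; returns a dict with "pixels" (400x640x3 uint8, red, green, blue), "mtx" (3x3 intrinsics, pixels), "R" (3x3) and "t" (3): a world point X has camera coordinates R X + t. Camera axes: x right, y down, z forward; pixel columns grow to the right and rows downward; lengths in m; the calibration is good to about 2 mm. A picture is of the moment at which its call begins. There is no depth.
- finish_job(): hands the job in, once; it reports no verdict.
Trained networks look in a picture, given as the dict that the camera call returned (one of the last four; its "shot" number tells which), for a name from the list of things; names that differ only in an ending like _2 or _b are one class to them, and where a whole thing is asked for, a point or a joint stands for the part that bears it (a point fixed in the world has none). Each returns a list of dicts, best first, with "confidence" (0 to 1); they miss things now and then, are a little off and sometimes report something else, mostly with a low value. They report only what shows in the picture. A call takes as long as a camera call. They do not tell look-alikes from the thing itself.
- spot_in(label, picture): "rect" ([left, top, right, bottom] in pixels, round what is visible of it).
- silhouettes(label, picture): "region" (400x640 bool, what is visible of it) and "rect" ([left, top, right, bottom] in pixels, round what is visible of it).
- mark_of(label, picture): "pixel" ([column, row] in pixels: a listed point, or the origin of a listed thing).
The state is a dict: "time": time; "qpos": joint angles; "joint_vel": joint speeds; "tau": joint torques, N m; "eef_pos": TCP position; "tcp_rot": TCP orientation; "force": force on the tool from outside, world axes, zero at the start; "wrist_torque": the same for the moment, N m; "finger_gap": finger opening in m.
Only numpy, scipy, OpenCV 4.12 (cv2) and the standard library are available. Lean on these libraries where they do the work, as an engineer would, in place of code of your own. Each camera call takes 0.05 s, during which the arm holds its last target.

TASK

The specimen clamp is locked in its fork stand by a stuck cross pin. Draw the drift punch out of its holster, take it by the handle and use it through the small hole in the stand to drive the pin out until it no longer crosses the clamp; then lay the punch down on the worktop, lift the clamp out and stand it upright in the shallow square tray. Leave the dropper bottles, the timer and the small dish where they are.

Things in the scene. Friction and masses are not known exactly. Their poses are not given: they have to be found in the camera images.
- punch_waist (a point): drift punch (loose steel tool, about 80 g, 120 mm long): middle of the handle's waist, on the punch's axis; x points along the punch to its tip. Waist 14 x 14 mm, 52 mm long; collar in front of it 18 x 18 mm, 10 mm long; cap behind it 18 x 18 mm, 14 mm long. The collar's front face, the shoulder, is 35 mm ahead of this point. Lying on the worktop, the axis is 9 mm up.
- punch_tip (a point): tip of the punch's shank, on its axis, 81 mm ahead of punch_waist; same axes. The shank is round, 8 mm in diameter and 46 mm long from shoulder to tip, tapering to 6 mm over the last 4 mm. Driving the pin takes nearly the whole shank, so hold the punch by the waist for it.
- punch: the same punch; origin on its axis at the shoulder; same axes. At the start its handle is hidden in the holster and only the shank sticks out, level, axis 30 mm above the worktop (handle 2 mm free on each side): draw it out by the shank, lay it down, then take it by the waist.
- holster_mouth (a point): holster (fixed grey tunnel 86 mm long, 32 mm wide, 48 mm high, rear closed): centre of its open end, 30 mm above the worktop; x points out of the mouth. Bore 22 mm wide, 23 mm high, 80 mm deep. The punch comes out straight along +x, at least 80 mm; the worktop is free for about 150 mm ahead of the mouth.
- hole_mouth (a point): fork stand (fixed; base plate 90 x 76 mm, 14 mm thick; two upright cheeks 12 mm thick, 44 mm wide, 25 mm apart, tops 64 mm above the worktop): mouth of the small hole (12.5 mm, 2 mm chamfer) in the outer face of the right-hand cheek, 45 mm above the worktop; x points level into the hole, the way the pin is driven. The other cheek's outer face is at x = 49 mm.
- pin_tail (a point): centre of the pin's rear end face, which the punch pushes, seen down the small hole; x along the drive. Plain steel pin 14 mm in diameter (too big for the small hole), 45 mm long, its other end about flush with the outer face of the left-hand cheek at the start. It is clear of the clamp when this point is more than 37 mm beyond hole_mouth.
- pin (a joint): how far the pin has been driven, in m: 0 to 0.003 at the start (tail 4 to 7 mm inside the hole), clear of the clamp from 0.033 (counted as driven out from 0.032), stop at 0.044 (the collar meets the cheek at 0.042). It sticks with about 7 N plus 1 N per 25 mm/s and stays where it is left, held in the left-hand cheek.
- clamp_head (a point): specimen clamp (loose, 80 to 170 g, 82 mm high): centre of its head block, 26 mm along x, 34 mm along y, 26 mm high, and 69 mm above the clamp's foot; z up, x along the pin. The head is clear above the cheeks, its underside 70 mm above the worktop at the start.
- clamp: the same clamp; origin at the centre of its foot, 69 mm below clamp_head; same axes. Its tongue, 22 mm (x) by 34 mm (y) by 56 mm high, stands loosely between the cheeks with its foot on the base plate; the pin passes through its 17 mm cross hole. Once free it lifts straight up.
- tray_in (a point): shallow square metal tray (fixed), 84 x 84 mm outside, walls 4 mm thick, 14 mm high: centre of its inner floor, 4 mm above the worktop; axes along its sides, z up
- stain_green: bystander, loose: green-labelled dropper bottle; origin at the centre of its underside
- iodine: bystander, loose: brown dropper bottle; origin at the centre of its underside
- timer: bystander, loose: square white kitchen-type timer; origin at the centre of its underside
- petri_c: bystander, loose: small covered glass dish; origin at the centre of its underside
Mind the look-alikes: they are no part of the job. What is shaped like the clamp but yellow is not meant.

How it is judged:
On the way, in this order (a step that is already met when the one before it is completed fails the run):
1. the punch, reaching in through the small hole, has driven the pin at least 32 mm, its tip still within 8 mm of the pin's tail (value of joint pin above 0.032 m and distance between punch_tip and pin_tail below 0.008 m), for 0.05 s.
2. the punch has been laid down: its handle is less than 30 mm above the worktop and it rests untouched by the fingers (height (world z) of punch_waist below 0.03 m and contact force between the fingers and punch below 0.01 N), for 0.1 s.
At the end, for the whole second after the job is handed in: The pin is driven at least 31 mm, the punch lies at rest on the worktop (waist less than 30 mm up), and the clamp stands at rest upright (within 0.12 rad) on the tray's floor (its head within 30 mm of the tray's centre along each of the tray's sides, 64 to 74 mm above the floor) (value of joint pin above 0.031 m and height (world z) of punch_waist below 0.03 m and linear speed of each of punch, clamp below 0.02 m/s and x of clamp_head in the frame of tray_in between -0.03 and 0.03 m and y of clamp_head in the frame of tray_in between -0.03 and 0.03 m and z of clamp_head in the frame of tray_in between 0.064 and 0.074 m and angle between clamp_head's own z axis and vertical below 0.12 rad); the robot touches nothing.
It fails at once if green-labelled dropper bottle moved more than 25 mm (distance of stain_green from where it was at the start of the episode above 0.025 m).
It fails at once if brown dropper bottle moved more than 25 mm (distance of iodine from where it was at the start of the episode above 0.025 m).
It fails at once if square white kitchen-type timer moved more than 25 mm (distance of timer from where it was at the start of the episode above 0.025 m).
It fails at once if small covered glass dish moved more than 25 mm (distance of petri_c from where it was at the start of the episode above 0.025 m).
It also fails if it takes over 66 s, if anything falls off the work surface, if the arm or the gripper's body presses on something with over 40 N, if the wrist force passes 120 N, or if a joint passes its speed limit or range.

## Working session

There is one attempt and no reset: what is moved stays moved. The work goes in short steps, Python scripts to look and compute and a tool call to move; the robot and the scene stay as the last step left them, time stands still between calls to the robot, and variables do not carry over. Pictures are saved under pics/ and viewed, and the job is handed in when it is done.

Besides the shell and the picture viewer there is one more tool, called after "Request:" as name(argument=value, ...), one argument or row to a line, values as JSON. apply_moves: Moves the arm, as the interface text tells. Shifts and turns lie within -1 to 1; 1 stands for 2 cm of shift or 30 degrees of turn. Its arguments: {"type":"object","properties":{"deltas":{"type":"array"},"force":{"type":"number"}},"required":["deltas"]}

```bash
mkdir -p pics; ls
cat > h.py <<'E'
from workcell import *
import numpy as np, cv2
def save(p,name,crop=None,scale=1):
    im=cv2.cvtColor(p["pixels"],cv2.COLOR_RGB2BGR)
    if crop: l,t,r,b=crop; im=im[t:b,l:r]
    if scale!=1: im=cv2.resize(im,None,fx=scale,fy=scale,interpolation=cv2.INTER_CUBIC)
    cv2.imwrite("pics/"+name+".png",im)
def proj(p,X):
    c=np.asarray(p["R"])@np.asarray(X,float)+np.asarray(p["t"]); q=np.asarray(p["mtx"])@c; return q[:2]/q[2]
def ray(p,px):
    R=np.asarray(p["R"]);d=R.T@np.linalg.inv(p["mtx"])@np.array([px[0],px[1],1.]);o=-R.T@np.asarray(p["t"]);return o,d/np.linalg.norm(d)
def atz(p,px,z):
    o,d=ray(p,px);return o+d*(z-o[2])/d[2]
def tri(p1,a,p2,b):
    o1,d1=ray(p1,a);o2,d2=ray(p2,b)
    A=np.stack([d1,-d2],1);s=np.linalg.lstsq(A,o2-o1,rcond=None)[0]
    x1=o1+d1*s[0];x2=o2+d2*s[1];return (x1+x2)/2,np.linalg.norm(x1-x2)
E
python3 - <<'E'
from h import *
import pickle
print(state())
s=grab_frame("side");t=grab_frame("top")
pickle.dump((s,t),open("f0.pkl","wb"))
save(s,"s0");save(t,"t0")
for p in (s,t):
    print((-np.asarray(p["R"]).T@p["t"]).round(3),np.asarray(p["R"]).round(3).tolist(),np.asarray(p["mtx"]).round(1).tolist())
for n in "punch_tip punch holster_mouth hole_mouth pin_tail clamp_head clamp tray_in stain_green iodine timer petri_c".split():
    for nm,p in (("side",s),("top",t)):
        print(n,nm,[(np.round(m["pixel"],1).tolist(),round(float(m["confidence"]),2)) for m in mark_of(n,p)][:4])
print(state()["time"])
E
```

```text
pics
{'time': 0.0, 'qpos': array([ 1.14089967,  0.47779963,  0.02233533,  1.55642655, -0.01147726,
        1.10928689, -0.08311692]), 'joint_vel': array([ 0.00223949, -0.00096074,  0.0011538 ,  0.00097793, -0.00021317,
       -0.00015581,  0.00149422]), 'tau': array([ 1.77686900e-05, -5.82848668e+01,  1.53450351e+00, -2.72606760e+01,
       -5.43032459e-02,  1.69514457e-02,  1.72564655e-04]), 'eef_pos': array([ 0.21326109, -0.63975575,  0.19649251]), 'tcp_rot': array([-0.11267395, -0.69781835, -0.11390329,  0.69812619]), 'force': array([ 0.86571236,  0.61077464, -0.17610475]), 'wrist_torque': array([-0.05254209,  0.00107702, -0.0037915 ]), 'finger_gap': 0.08790444490036733}
[0.383 0.779 0.819] [[-0.992, -0.127, -0.005], [-0.074, 0.61, -0.789], [0.104, -0.782, -0.614]] [[514.2, 0.0, 312.3], [0.0, 514.2, 200.1], [0.0, 0.0, 1.0]]
[ 0.409 -0.172  0.935] [[0.011, -1.0, 0.0], [-0.991, -0.011, -0.133], [0.133, 0.001, -0.991]] [[396.9, 0.0, 323.7], [0.0, 396.9, 204.2], [0.0, 0.0, 1.0]]
punch_tip side [([345.8, 195.2], 0.52)]
punch_tip top [([361.5, 244.9], 0.61)]
punch side [([353.4, 180.9],
[... 244 characters left out ...]
356.4, 183.5], 0.57)]
clamp_head side [([280.3, 253.1], 0.67), ([279.5, 217.5], 0.55)]
clamp_head top [([239.3, 189.8], 0.84), ([284.8, 181.1], 0.71)]
clamp side [([279.0, 240.6], 0.9), ([280.1, 280.6], 0.65)]
clamp top [([244.5, 198.7], 0.79), ([290.1, 184.1], 0.62)]
tray_in side [([288.3, 199.5], 0.98)]
tray_in top [([357.7, 184.4], 0.95)]
stain_green side [([283.8, 224.0], 0.17)]
stain_green top [([300.3, 149.0], 0.69), ([357.4, 183.5], 0.58)]
iodine side []
iodine top [([342.8, 145.5], 0.71)]
timer side [([387.5, 180.9], 0.71), ([281.7, 218.2], 0.55)]
timer top [([410.2, 292.4], 0.82)]
petri_c side []
petri_c top [([373.0, 130.7], 0.67), ([381.1, 246.6], 0.62), ([287.4, 180.9], 0.2)]
1.3
```

Run:
```python
from h import *
import pickle
s,t=pickle.load(open("f0.pkl","rb"))
save(s,"s0c",(220,130,440,290),3.6);save(t,"t0c",(210,110,440,310),3)
```

```text
(no output)
```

View pics/s0.png

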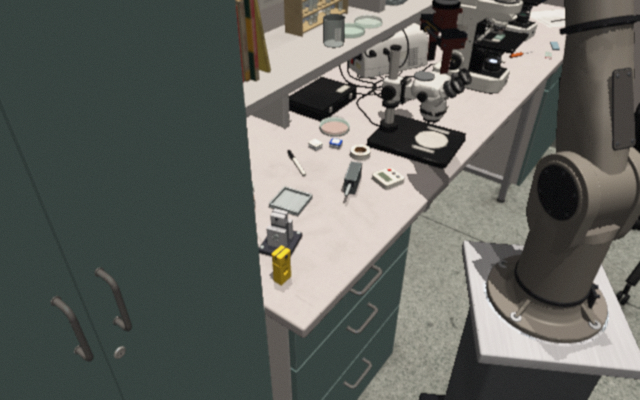

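View pics/t0.png

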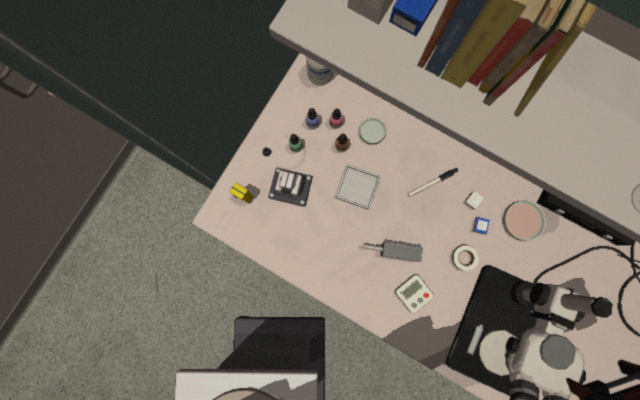

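View pics/s0c.png

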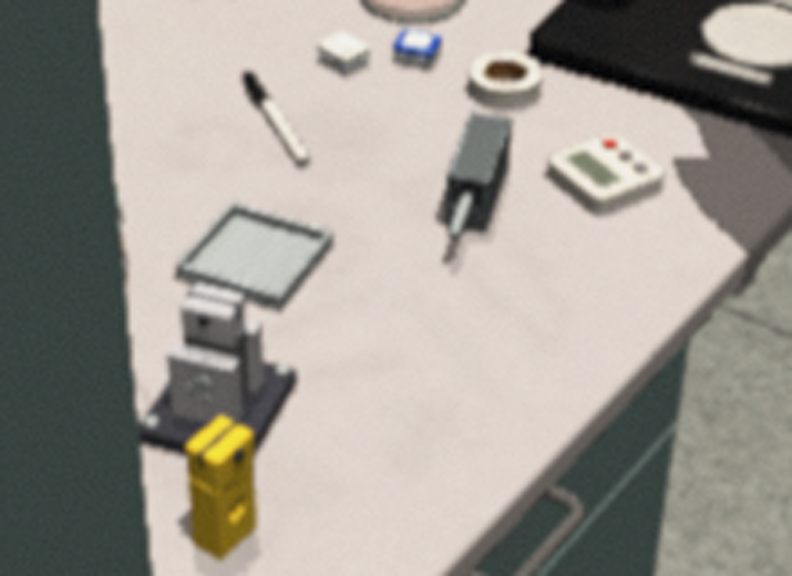

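View pics/t0c.png

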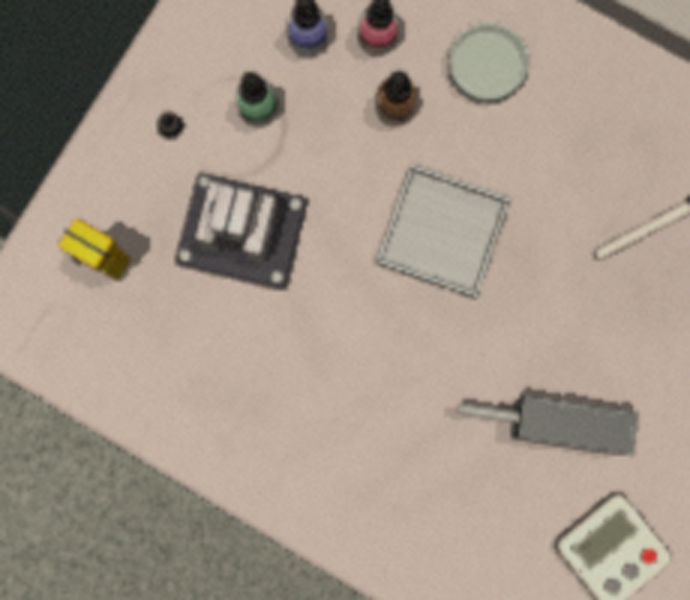

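```bash
cat > fit.py <<'E'
from h import *
from scipy.optimize import minimize
def gradmag(p,sig=1.0):
    g=p["pixels"].astype(np.float32)
    g=cv2.GaussianBlur(g,(0,0),sig)
    gx=cv2.Sobel(g,cv2.CV_32F,1,0);gy=cv2.Sobel(g,cv2.CV_32F,0,1)
    return np.stack([np.abs(gx).max(2),np.abs(gy).max(2)],2)
def boxedges(x0,x1,y0,y1,z0,z1,which="top"):
    T=[((x0,y0,z1),(x1,y0,z1)),((x1,y0,z1),(x1,y1,z1)),((x1,y1,z1),(x0,y1,z1)),((x0,y1,z1),(x0,y0,z1))]
    return T
def world(par,P):
    c,s=np.cos(par[2]),np.sin(par[2]);P=np.asarray(P,float)
    return np.stack([par[0]+c*P[:,0]-s*P[:,1],par[1]+s*P[:,0]+c*P[:,1],P[:,2]],1)
def score(par,edges,views,n=40):
    tot=0
    for p,G in views:
        R,t,K=map(np.asarray,(p["R"],p["t"],p["mtx"]))
        for a,b in edges:
            u=np.linspace(0.05,.95,n)[:,None]
            W=world(par,np.asarray(a)*(1-u)+np.asarray(b)*u)
            q=(K@(R@W.T+t[:,None]));q=(q[:2]/q[2]).T.astype(np.float32)
            d=q[-1]-q[0];d/=np.linalg.norm(d);nrm=np.array([-d[1],d[0]])
            gx=cv2.remap(G[:,:,0],q[None,:,0],q[None,:,1],cv2.INTER_LINEAR)
            gy=cv2.remap(G[:,:,1],q[None,:,0],q[None,:,1],cv2.INTER_LINEAR)
            g=np.abs(nrm[0])*gx+np.abs(nrm[1])*gy
            tot+=np.minimum(g,150).mean()*np.linalg.norm(np.subtract(a,b))
    return -tot
def fit(par0,edges,pics,sigs=(2.5,1.2,.8)):
    par=np.array(par0,float)
    for sg in sigs:
        V=[(p,gradmag(p,sg)) for p in pics]
        sc=np.array([.003,.003,.04])
        best=None
        for st in ((0,0,0),(1,1,1),(-1,1,-1),(1,-1,-1),(-1,-1,1)):
            x0=par+sc*np.array(st)
            S=np.vstack([x0]+[x0+sc*e for e in np.eye(3)])
            r=minimize(score,x0,args=(edges,V),method="Nelder-Mead",options=dict(initial_simplex=S,xatol=1e-5,fatol=1e-6))
            if best is None or r.fun<best.fun: best=r
        par=best.x
    return par,best.fun
def draw(p,items,name,crop,scale):
    im=cv2.cvtColor(p["pixels"],cv2.COLOR_RGB2BGR);l,t,r,b=crop
    im=cv2.resize(im[t:b,l:r],None,fx=scale,fy=scale,interpolation=cv2.INTER_CUBIC)
    for par,edges,col in items:
        for e in edges:
            W=world(par,e);q=[tuple(int(v) for v in ((proj(p,w)-[l,t]+.5)*scale-.5)) for w in W]
            cv2.line(im,q[0],q[1],col,1)
    cv2.imwrite("pics/"+name+".png",im)
# stand frame: origin at hole_mouth ground point, x drive
STAND=boxedges(-20.5e-3,69.5e-3,-38e-3,38e-3,0,.014)
CHK=boxedges(0,.012,-.022,.022,0,.064)+boxedges(.037,.049,-.022,.022,0,.064)
HEADE=boxedges(.0115,.0375,-.017,.017,0,.096)
TRAY=boxedges(-.042,.042,-.042,.042,0,.014)+boxedges(-.038,.038,-.038,.038,0,.014)
HOL=boxedges(-.086,0,-.016,.016,0,.048)
E
python3 - <<'E'
from fit import *
import pickle
s,t=pickle.load(open("f0.pkl","rb"))
st=atz(t,(291,187),.014);yaw=np.arctan2(108,27)
st0=[st[0]-.0245*np.cos(yaw),st[1]-.0245*np.sin(yaw),yaw]
tr=atz(t,(357.7,187),.014);hm=atz(t,(382,246.4),.03)
yh=np.arctan2(120,15)
res={}
for nm,p0,E in (("stand",st0,STAND),("chk",st0,STAND+CHK),("tray",[tr[0],tr[1],np.radians(76)],TRAY),("hol",[hm[0],hm[1],yh],HOL)):
    print(nm,"init",np.round(p0,4))
    for v,pp in (("top",[t]),("side",[s]),("both",[s,t])):
        r,f=fit(p0,E,pp);res[nm,v]=r;print(nm,v,r.round(4),round(f,3))
pickle.dump(res,open("res0.pkl","wb"))
for p,n,c,k in ((t,"t1",(210,110,440,310),3),(s,"s1",(220,130,440,290),3.6)):
    it=[(res["chk","both"],STAND+CHK,(0,255,0)),(res["tray","both"],TRAY,(0,0,255)),(res["hol","both"],HOL,(255,0,0))]
    draw(p,it,n,c,k)
E
```

```text
stand init [ 0.5664 -0.1167  1.3258]
stand top [ 0.5688 -0.1142  1.3473] -49.8
stand side [ 0.5694 -0.1053  1.388 ] -46.045
stand both [ 0.5683 -0.1124  1.3578] -92.726
chk init [ 0.5664 -0.1167  1.3258]
chk top [ 0.5675 -0.1149  1.3347] -79.786
chk side [ 0.5642 -0.1081  1.2509] -73.007
chk both [ 0.5682 -0.1122  1.3553] -151.045
tray init [ 0.5742 -0.25    1.3265]
tray top [ 0.5747 -0.2456  1.2471] -52.792
tray side [ 0.5761 -0.2456  1.2364] -94.653
tray both [ 0.5753 -0.2455  1.2322] -146.259
hol init [ 0.4352 -0.3038  1.4464]
hol top [ 0.4286 -0.3048  1.4367] -26.053
hol side [ 0.4315 -0.2973  1.3751] -34.488
hol both [ 0.4297 -0.3007  1.4207] -58.08
```

View pics/t1.png

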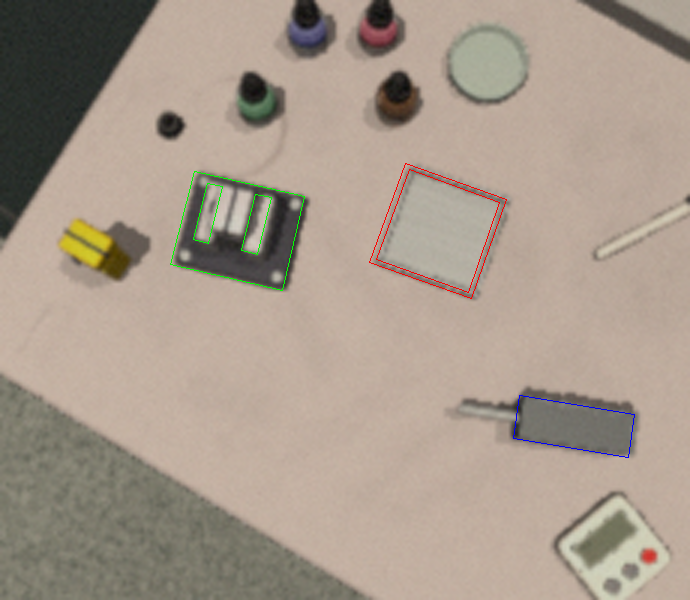

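View pics/s1.png

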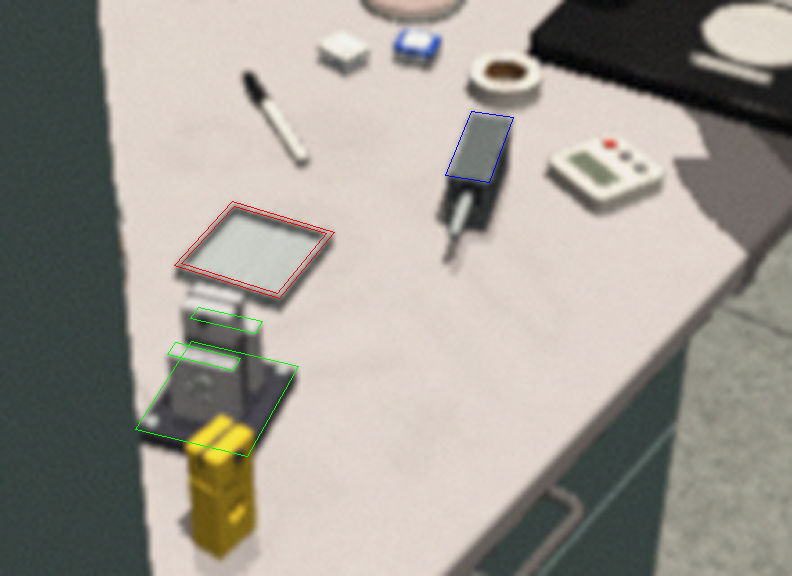

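```bash
cat > joint.py <<'E'
from fit import *
from scipy.optimize import minimize
def pts(edges,n=40):
    u=np.linspace(.04,.96,n)[:,None]
    return [np.asarray(a)*(1-u)+np.asarray(b)*u for a,b in edges]
def sc1(par,edges,p,G,off,c=40.):
    R,t,K=map(np.asarray,(p["R"],p["t"],p["mtx"]));tot=0
    for P in pts(edges):
        W=world(par,P);q=(K@(R@W.T+t[:,None]));q=((q[:2]/q[2]).T+off).astype(np.float32)
        d=q[-1]-q[0];d/=np.linalg.norm(d)
        gx=cv2.remap(G[:,:,0],q[None,:,0],q[None,:,1],cv2.INTER_LINEAR)
        gy=cv2.remap(G[:,:,1],q[None,:,0],q[None,:,1],cv2.INTER_LINEAR)
        g=np.abs(gx*-d[1]+gy*d[0]);tot+=(g/(g+c)).mean()*np.linalg.norm(P[-1]-P[0])
    return tot
def grads(p,sig):
    g=cv2.GaussianBlur(p["pixels"].astype(np.float32).mean(2),(0,0),sig)
    return np.stack([cv2.Sobel(g,cv2.CV_32F,1,0),cv2.Sobel(g,cv2.CV_32F,0,1)],2)
def jfit(objs,views,sigs=(2,1.2,.8),lam=.004,off0=None):
    # objs: list of (par0,{viewname:edges}); views: {name:pic}
    names=list(views);k=len(objs)
    x=np.concatenate([np.asarray(o[0],float)*[1e3,1e3,57.3] for o in objs]+[np.zeros(2*len(names)) if off0 is None else np.ravel(off0)])
    for sg in sigs:
        G={n:grads(views[n],sg) for n in names}
        def f(x):
            off=x[3*k:].reshape(-1,2);t=lam*(off**2).sum()
            for i,o in enumerate(objs):
                par=x[3*i:3*i+3]/[1e3,1e3,57.3]
                for j,n in enumerate(names):
                    if n in o[1]: t-=sc1(par,o[1][n],views[n],G[n],off[j])
            return t
        for it in range(2):
            r=minimize(f,x,method="Powell",options=dict(xtol=1e-2,ftol=1e-6));x=r.x
    return [x[3*i:3*i+3]/[1e3,1e3,57.3] for i in range(k)],x[3*k:].reshape(-1,2),r.fun
E
python3 - <<'E'
from joint import *
import pickle
s,t=pickle.load(open("f0.pkl","rb"));res=pickle.load(open("res0.pkl","rb"))
sideS=[STAND[0],STAND[2]]+[STAND[3]]+CHK[4:]
SH=boxedges(-.086,0,-.016,.016,0,.048)
vedge=[((0,.016,.0),(0,.016,.048))]
objs=[(res["stand","top"],{"top":STAND+CHK,"side":STAND+CHK[4:]}),
(res["tray","top"],{"top":TRAY[:4],"side":TRAY[:4]}),
(res["hol","top"],{"top":HOL,"side":HOL})]
for lam in (.001,.004):
  P,off,f=jfit(objs,{"top":t,"side":s},lam=lam);print(lam,[p.round(4).tolist() for p in P],off.round(2).tolist(),f)
for v,pp in (("top",t),("side",s)):
  P1,o1,f1=jfit([(P[i],{v:objs[i][1][v]}) for i in range(3)],{v:pp},lam=100);print(v,[p.round(4).tolist() for p in P1],f1)
pickle.dump((P,off),open("res1.pkl","wb"))
for i,(p,n,c,k) in enumerate(((t,"t2",(210,110,440,310),3),(s,"s2",(220,130,440,290),3.6))):
    p=dict(p);K=np.array(p["mtx"]);K[:2,2]+=off[i];p["mtx"]=K
    it=[(P[0],STAND+CHK+HEADE,(0,255,0)),(P[1],TRAY,(0,0,255)),(P[2],HOL,(255,0,0))]
    draw(p,it,n,c,k)
E
```

```text
0.001 [[0.5673, -0.1122, 1.3495], [0.575, -0.2437, 1.2262], [0.4332, -0.3061, 1.4079]] [[0.18, -0.45], [0.28, -0.21]] -1.4105378145598737
0.004 [[0.5671, -0.1121, 1.3523], [0.575, -0.2435, 1.2261], [0.428, -0.305, 1.4219]] [[0.22, -0.34], [-0.05, -0.24]] -1.4509236109367205
top [[0.5676, -0.1156, 1.3326], [0.5755, -0.2436, 1.2369], [0.435, -0.306, 1.4092]] -0.7313940662692652
side [[0.5684, -0.1075, 1.4261], [0.5767, -0.2459, 1.2417], [0.4227, -0.3067, 1.4816]] -0.7273343466612341
```

View pics/t2.png

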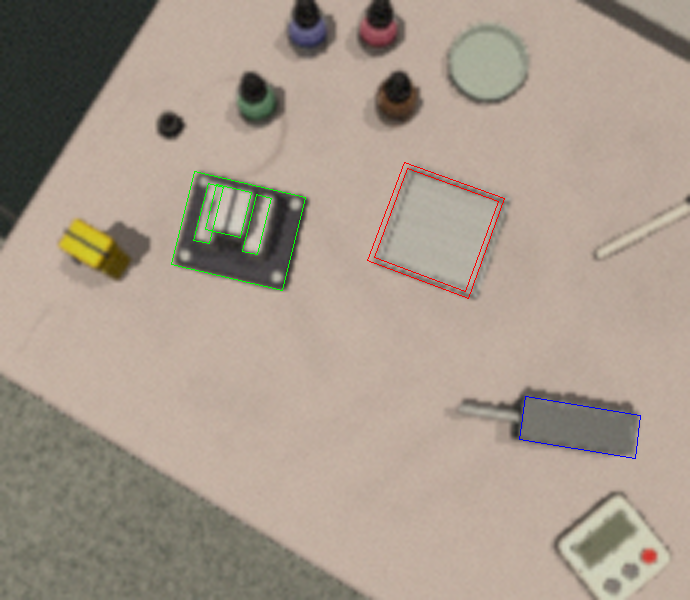

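View pics/s2.png

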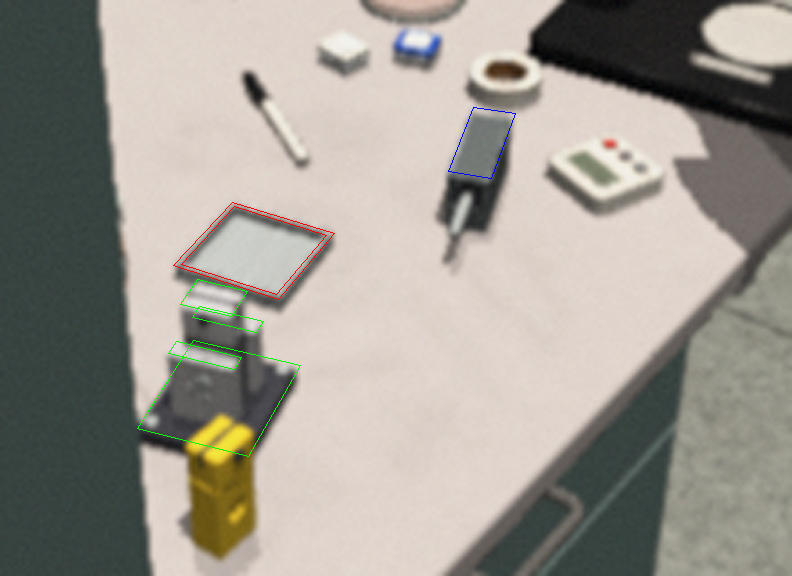

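```bash
cat >> h.py <<'E'
def zoom(p,name,crop,scale,step=10):
    im=cv2.cvtColor(p["pixels"],cv2.COLOR_RGB2BGR);l,t,r,b=crop
    im=cv2.resize(im[t:b,l:r],None,fx=scale,fy=scale,interpolation=cv2.INTER_CUBIC)
    im=cv2.convertScaleAbs(im,alpha=1.3)
    for u in range((l//step+1)*step,r,step):
        x=int((u-l+.5)*scale);cv2.line(im,(x,0),(x,5),(0,0,255),1);cv2.putText(im,str(u),(x-12,18),0,.4,(0,0,255),1)
    for v in range((t//step+1)*step,b,step):
        y=int((v-t+.5)*scale);cv2.line(im,(0,y),(5,y),(0,0,255),1);cv2.putText(im,str(v),(8,y+4),0,.4,(0,0,255),1)
    cv2.imwrite("pics/"+name+".png",im)
E
python3 - <<'E'
from h import *
import pickle
s,t=pickle.load(open("f0.pkl","rb"))
zoom(t,"z1",(262,160,322,212),12);zoom(s,"z2",(252,205,312,265),10)
E
```

```text
(no output)
```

View pics/z1.png

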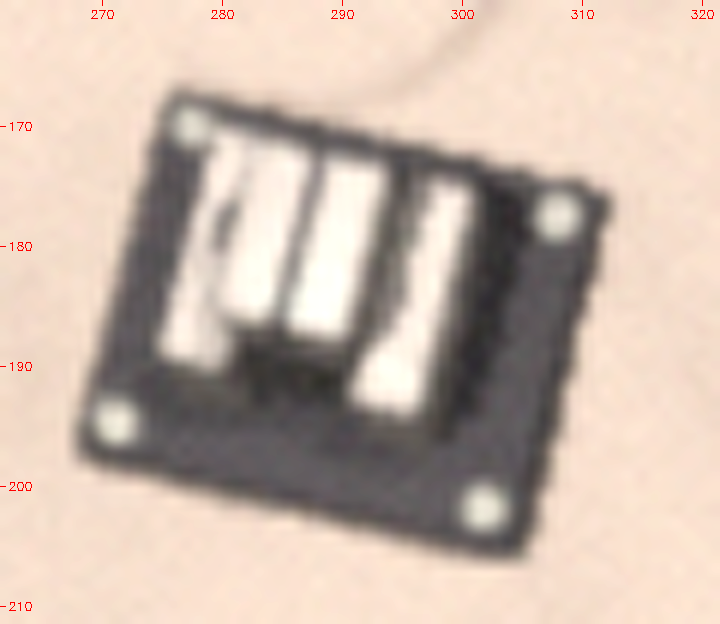

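View pics/z2.png

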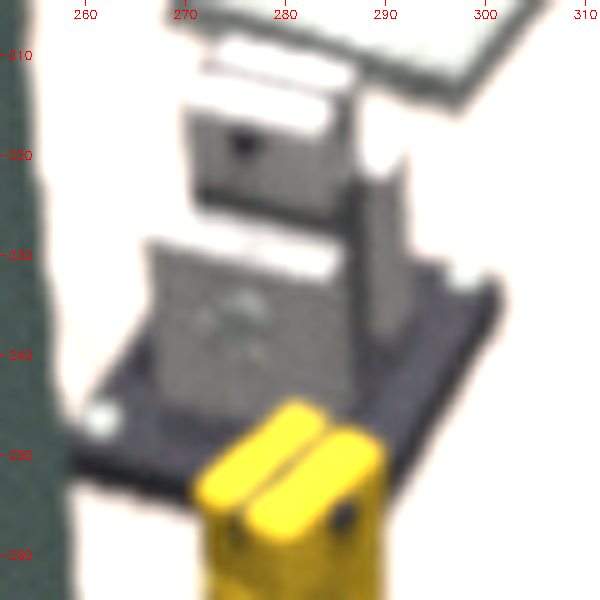

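Run:
```python
from h import *
import pickle
s,t=pickle.load(open("f0.pkl","rb"))
def cent(p,c,r=3):
    g=p["pixels"].astype(float).mean(2);x0,y0=map(int,np.round(c))
    w=g[y0-r:y0+r+1,x0-r:x0+r+1];b=np.percentile(w,40);w=np.clip(w-b,0,None)
    yy,xx=np.mgrid[y0-r:y0+r+1,x0-r:x0+r+1];return np.array([(w*xx).sum(),(w*yy).sum()])/w.sum()
C=[cent(t,c,2) for c in ((277,170),(308,177.5),(302,202),(271,195))]
W=np.array([atz(t,c,.0155) for c in C]);print(np.round(C,2).tolist());print(W.round(4))
c=W.mean(0);d=(W[0]-W[1]+W[3]-W[2])/2;e=(W[0]-W[3]+W[1]-W[2])/2
yaw=np.arctan2(d[1],d[0]);print("center",c,"yaw",yaw,np.arctan2(-e[0],e[1])+0, np.linalg.norm(d),np.linalg.norm(e), np.degrees(np.arctan2(e[1],e[0])))
S=[cent(s,x,2) for x in ((261.5,246.3),(298,231.6))];V=np.array([atz(s,x,.0155) for x in S]);print(np.round(S,2).tolist(),V.round(4))
# side screws correspond: far-x,+y = W[0]; (298,231.6) -> near-x,-y = W[2]
print("diff side-top",(V[0]-W[0]).round(4),(V[1]-W[2]).round(4),"side centre",V.mean(0).round(4))
for X in W: print(proj(s,X).round(1))
```

```text
[[277.46, 169.99], [308.08, 177.53], [301.83, 201.84], [271.12, 194.7]]
[[ 0.6126 -0.0601  0.0155]
 [ 0.5952 -0.1328  0.0155]
 [ 0.5372 -0.1192  0.0155]
 [ 0.5533 -0.0468  0.0155]]
center [ 0.57456843 -0.08975227  0.0155    ] yaw 1.3442604899072623 -1.7962477632083083 0.07443206754339338 0.06021843296222722 -12.917415791650534
[[261.17, 245.92], [298.35, 230.81]] [[ 0.6132 -0.0613  0.0155]
 [ 0.5366 -0.1233  0.0155]]
diff side-top [ 0.0006 -0.0012  0.    ] [-0.0005 -0.0041  0.    ] side centre [ 0.5749 -0.0923  0.0155]
[261.3 246.3]
[274.7 226.2]
[297.9 231.9]
[286.  252.5]
```

Run:
```python
from fit import *
import pickle
s,t=pickle.load(open("f0.pkl","rb"))
yaw=1.3447;c=np.array([.5746,-.0898])
u=np.array([np.cos(yaw),np.sin(yaw)]);h=c-.0245*u
par=[h[0],h[1],yaw];print(par)
draw(t,[(par,STAND+CHK+HEADE,(0,255,0))],"t3",(262,160,322,212),12)
draw(s,[(par,STAND+CHK+HEADE,(0,255,0))],"s3",(252,205,312,265),10)
```

```text
[np.float64(0.5691077144419343), np.float64(-0.11367644863351045), 1.3447]
```

View pics/t3.png

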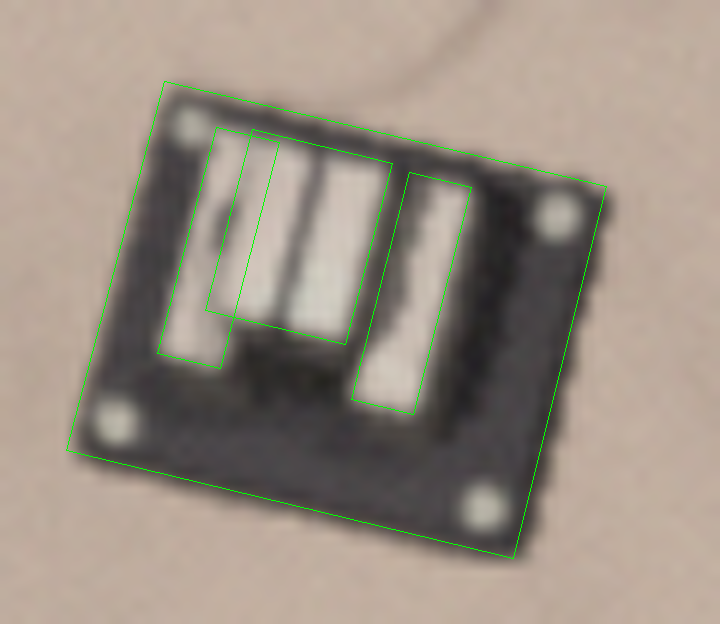

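View pics/s3.png

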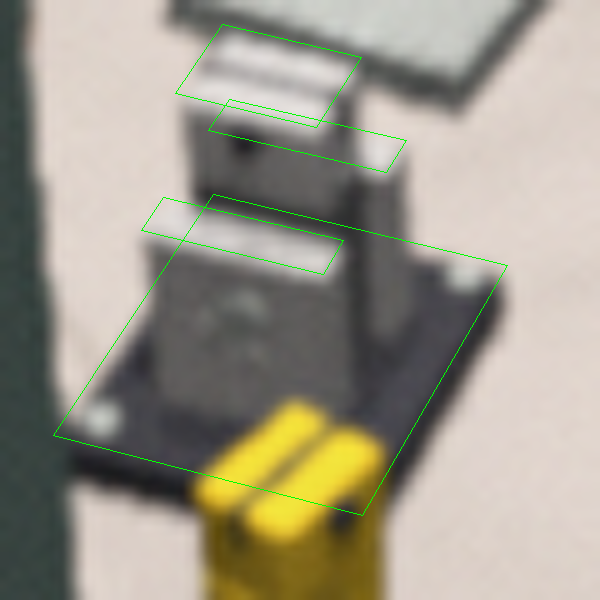

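Run:
```python
from h import *
import pickle
s,t=pickle.load(open("f0.pkl","rb"))
zoom(t,"z3",(352,222,432,272),10);zoom(s,"z4",(335,155,372,210),11,5)
```

```text
(no output)
```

View pics/z3.png

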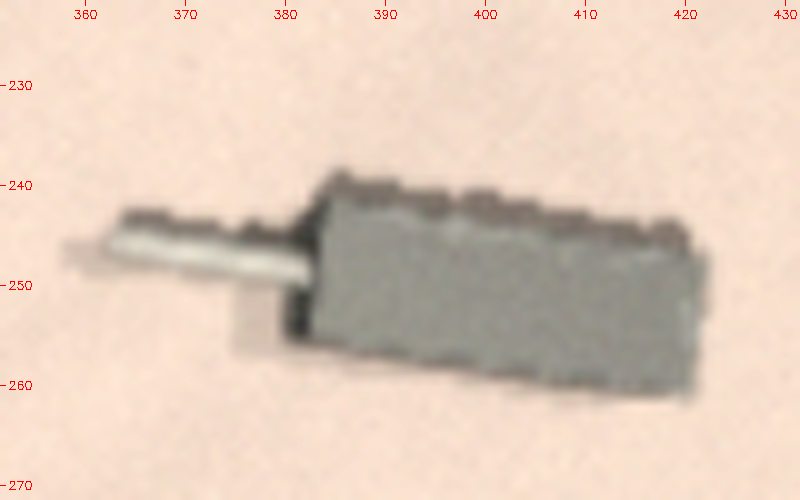

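View pics/z4.png

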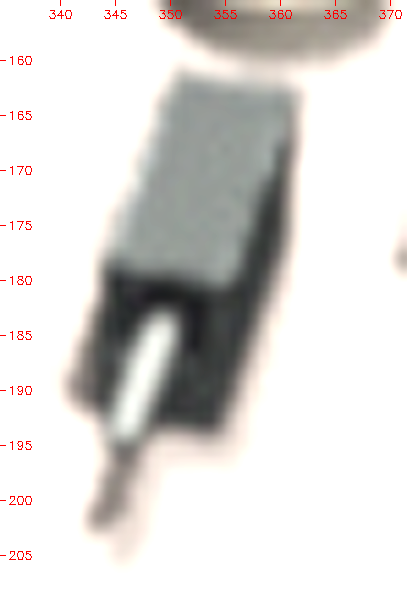

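Run:
```python
from h import *
import pickle
s,t=pickle.load(open("f0.pkl","rb"))
print("tri tip",tri(t,(362,246),s,(345.8,195.2)))
print("tip z30",atz(t,(362,246),.03),atz(s,(345.8,195),.03))
a=atz(t,(382.5,248.5),.03);b=atz(t,(362,246),.03);print("axis",a,b,np.arctan2(b[1]-a[1],b[0]-a[0]),np.linalg.norm(a-b))
a=atz(s,(349.7,183),.03);b=atz(s,(345.8,195),.03);print("axis",a,b,np.arctan2(b[1]-a[1],b[0]-a[0]))
Q=[atz(t,q,.048) for q in ((384.3,242.3),(421.5,247),(420.5,261),(383,255.7))]
print(np.round(Q,4).tolist());
f=(Q[0]+Q[3])/2;r=(Q[1]+Q[2])/2;print("hol front",f,"rear",r,np.arctan2(*(f-r)[1::-1]),np.linalg.norm(f-r),np.linalg.norm(Q[0]-Q[3]))
Q=[atz(s,q,.048) for q in ((351,162),(361.5,163),(355.5,180.3),(344,179))]
f=(Q[2]+Q[3])/2;r=(Q[1]+Q[0])/2;print("hol front",f,"rear",r,np.arctan2(*(f-r)[1::-1]),np.linalg.norm(f-r))
# silhouettes of punch
```

```text
tri tip (array([ 0.43534839, -0.25861776,  0.02815516]), np.float64(0.0004987159028381714))
tip z30 [ 0.43554326 -0.25843417  0.03      ] [ 0.4350414  -0.25702872  0.03      ]
axis [ 0.43043375 -0.30490439  0.03      ] [ 0.43554326 -0.25843417  0.03      ] 1.4612839687209116 0.046750274539750676
axis [ 0.42888669 -0.30976455  0.03      ] [ 0.4350414  -0.25702872  0.03      ] 1.4546137000913113
[[0.4438, -0.3064, 0.048], [0.4343, -0.389, 0.048], [0.4035, -0.3861, 0.048], [0.4141, -0.3032, 0.048]]
hol front [ 0.42896138 -0.30480439  0.048     ] rear [ 0.41888415 -0.38755648  0.048     ] 1.4496167469703811 0.08336342010296502 0.029796390141261387
hol front [ 0.42877521 -0.29958073  0.048     ] rear [ 0.41697381 -0.38079845  0.048     ] 1.4265005523475114 0.08207064377878061
```

Run:
```python
from h import *
import pickle
from scipy.spatial.transform import Rotation as Ro
s,t=pickle.load(open("f0.pkl","rb"))
for z in (0.0,.2,.3): print(z,proj(t,[.213,-.64,z]).round(),proj(s,[.213,-.64,z]).round())
for px in ((450,350),(487,268),(590,310),(640,390),(545,300),(505,360),(410,293)): print(px,atz(t,px,0).round(3),atz(t,px,.2).round(3))
q=[-0.11267395,-0.69781835,-0.11390329,0.69812619];R=Ro.from_quat(q[1:]+q[:1]).as_matrix();print(R.round(3))
zoom(t,"z5",(430,200,640,400),3.5,20)
```

```text
0.0 [529. 347.] [426. 134.]
0.2 [587. 372.] [435.  73.]
0.3 [630. 391.] [441.  39.]
(450, 350) [ 0.204 -0.46   0.   ] [ 0.248 -0.399  0.2  ]
(487, 268) [ 0.389 -0.552  0.   ] [ 0.393 -0.471  0.2  ]
(590, 310) [ 0.296 -0.785  0.   ] [ 0.32  -0.653  0.2  ]
(640, 390) [ 0.123 -0.883 -0.   ] [ 0.184 -0.731  0.2  ]
(545, 300) [ 0.317 -0.683 -0.   ] [ 0.337 -0.573  0.2  ]
(505, 360) [ 0.184 -0.584  0.   ] [ 0.232 -0.496  0.2  ]
(410, 293) [ 0.33  -0.372  0.   ] [ 0.347 -0.329  0.2  ]
[[-0.001  0.316 -0.949]
 [ 0.002 -0.949 -0.316]
 [-1.    -0.002  0.   ]]
```

View pics/z5.png

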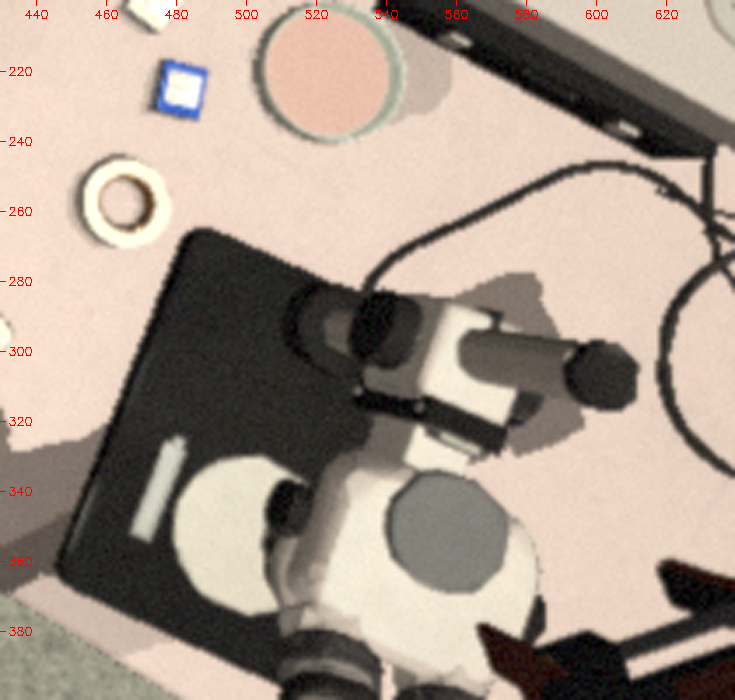

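Run:
```python
from h import *
import pickle
s,t=pickle.load(open("f0.pkl","rb"))
zoom(s,"z6",(340,0,560,170),3.6,20)
```

```text
(no output)
```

View pics/z6.png

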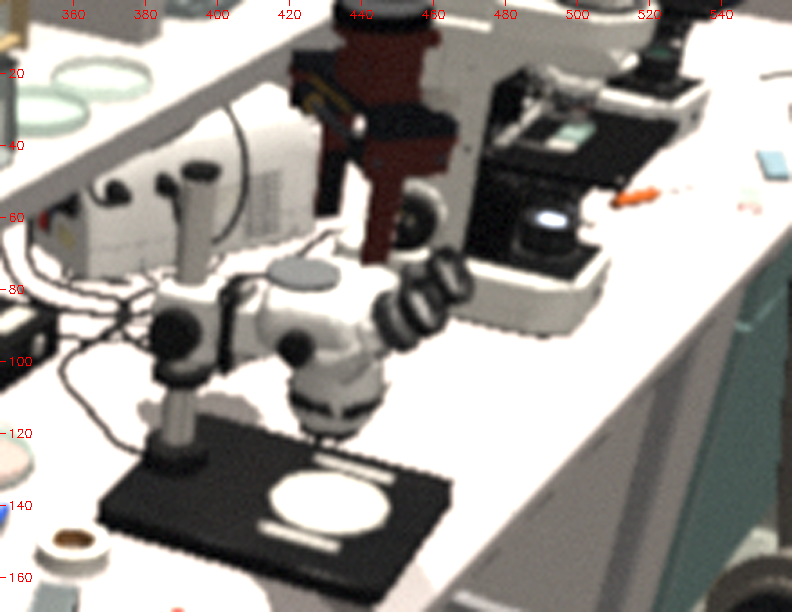

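Run:
```python
from h import *
import pickle
s,t=pickle.load(open("f0.pkl","rb"))
print(tri(t,(602,306),s,(396,47)),tri(t,(553,354),s,(424,76)))
print(tri(t,(640,250),s,(340,50)),)
```

```text
(array([ 0.3342863 , -0.62252616,  0.27775877]), np.float64(0.003764866407046948)) (array([ 0.24940339, -0.57004824,  0.22049697]), np.float64(0.0030682099232721494))
(array([ 0.46188904, -0.73253861,  0.22146349]), np.float64(0.06732766305877615))
```

Request:
apply_moves(
  deltas=[
    [1,0,0,1,0,0,0],
    [1,0,0,1,0,0,0],
    [1,0,0,1,0,0,0],
    [1,0,0,1,0,0,0],
    [1,0,0,1,0,0,0],
  ],
)

```text
time: 1.92
eef_pos: [0.2134, -0.6403, 0.2982]
tcp_rot: [0.113, 0.698, 0.113, -0.698]
force: [-0.5, 0.3, 0.6]
finger_gap: 0.0877
```

Request:
apply_moves(
  deltas=[
    [1,0,0,1,0,0,0],
    [1,0,0,1,0,0,0],
    [1,0,0,1,0,0,0],
    [1,0.6,1,0.5,0,0,0],
    [1,0.6,1,0,0,0,0],
  ],
)

```text
time: 2.55
eef_pos: [0.239, -0.5988, 0.3679]
tcp_rot: [0.114, 0.698, 0.113, -0.698]
force: [0.2, 0.5, -0.4]
finger_gap: 0.088
```

Request:
apply_moves(
  deltas=[
    [1,0.6,1,0,0,0,0.35],
    [1,0.6,1,0,0,0,0.35],
    [1,0.6,1,0,0,0,0.35],
    [1,0.6,1,0,0,0,0.35],
    [1,0.6,1,0,0,0,0.35],
  ],
)

```text
time: 3.18
eef_pos: [0.2987, -0.4974, 0.3666]
tcp_rot: [0.412, 0.574, 0.413, -0.574]
force: [-0.5, -0.3, -0.6]
finger_gap: 0.0881
```

Request:
apply_moves(
  deltas=[
    [1,0.6,1,0,0,0,0.35],
    [1,0.6,1,0,0,0,0.06],
    [1,0.6,1,0,0,0,0],
    [1,0.6,1,0,0,0,0],
    [1,0.6,1,0,0,0,0],
  ],
)

```text
time: 3.8
eef_pos: [0.3582, -0.3982, 0.367]
tcp_rot: [-0.469, -0.529, -0.469, 0.529]
force: [-0.9, -0.7, 0.0]
finger_gap: 0.0879
```

Request:
apply_moves(
  deltas=[
    [1,0.6,1,-1,0,0,0],
    [1,0.6,1,-1,0,0,0],
    [1,0.6,1,-1,0,0,0],
    [1,0.6,1,-1,0,0,0],
    [1,0.6,1,-1,0,0,0],
  ],
)

```text
time: 4.42
eef_pos: [0.4177, -0.2982, 0.2665]
tcp_rot: [-0.469, -0.529, -0.469, 0.529]
force: [1.2, -0.1, -0.1]
finger_gap: 0.0882
```

Request:
apply_moves(
  deltas=[
    [1,0.75,1,-1,0,0,0],
    [1,0,0,-1,0,0,0],
    [1,0,0,-1,0,0,0],
    [1,0,0,-1,0,0,0],
    [1,0,0,-1,0,0,0],
  ],
)

```text
time: 5.05
eef_pos: [0.4322, -0.2788, 0.1665]
tcp_rot: [-0.469, -0.529, -0.469, 0.529]
force: [0.1, 0.3, 0.7]
finger_gap: 0.0878
```

Run:
```python
from h import *
import pickle
from scipy.spatial.transform import Rotation as Ro
st=state();print(st["time"],st["eef_pos"].round(4));q=st["tcp_rot"]
R=Ro.from_quat(np.r_[q[1:],q[0]]).as_matrix();print(np.degrees(np.arctan2(R[1,1],R[0,1])),R[:,0].round(3))
s=grab_frame("side");t=grab_frame("top");pickle.dump((s,t),open("f1.pkl","wb"))
zoom(t,"z7",(340,200,440,280),8);zoom(s,"z8",(310,130,400,220),8)
e=st["eef_pos"];print(proj(t,e),proj(s,e))
```

```text
5.05 [ 0.4322 -0.2788  0.1665]
-6.880332038741861 [-0.  0. -1.]
[379.35671988 245.82204878] [349.63393705 144.36424573]
```

View pics/z7.png

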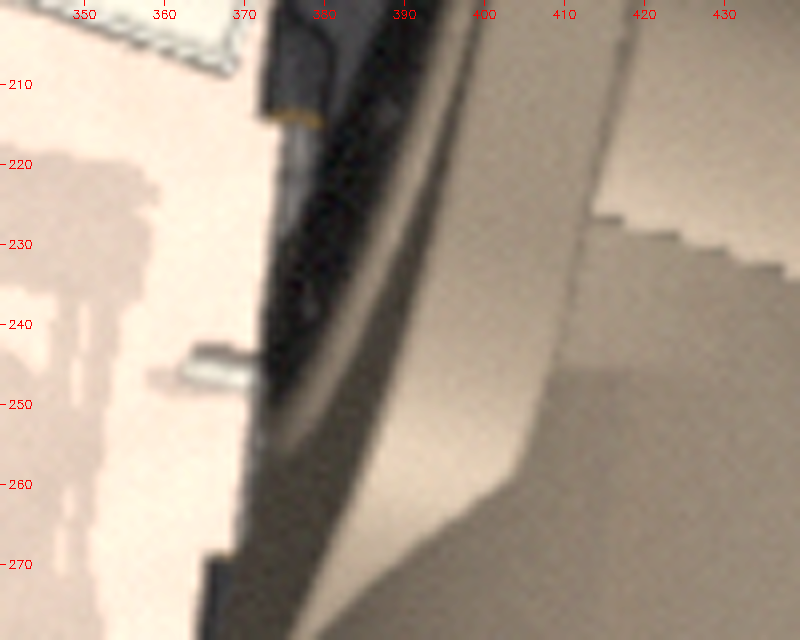

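View pics/z8.png

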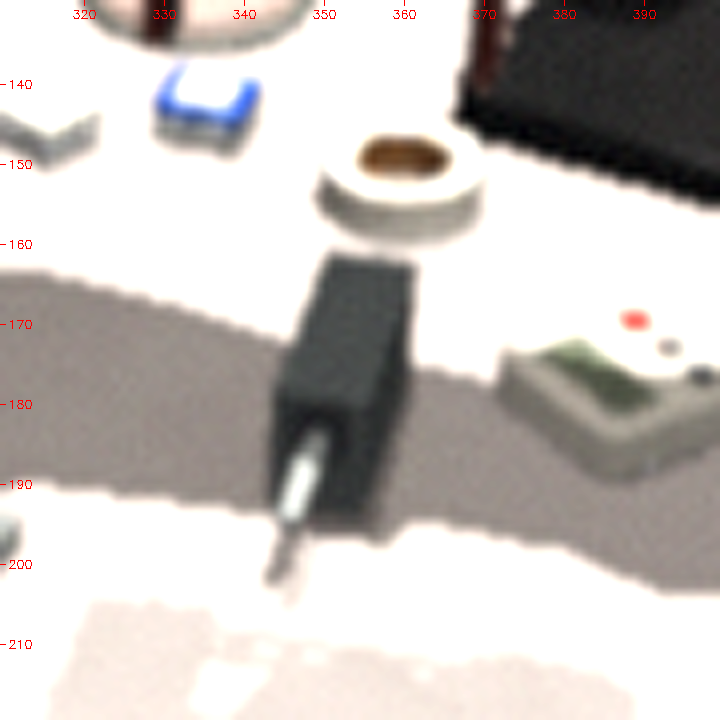

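Request:
apply_moves(
  deltas=[
    [1,0,0,-1,0,0,0],
    [1,0,0,-1,0,0,0],
    [1,0,0,-1,0,0,0],
    [1,0,0,-1,0,0,0],
    [1,0,0,-1,0,0,0],
  ],
)

```text
time: 5.78
eef_pos: [0.433, -0.2799, 0.0677]
tcp_rot: [0.47, 0.529, 0.469, -0.529]
force: [-0.5, -0.0, -0.3]
finger_gap: 0.0876
```

Request:
apply_moves(
  deltas=[
    [1,0,0,-1,0,0,0],
    [0.2,0,0,-1,0,0,0],
    [-0.4,0,0,-0.22,0,0,0],
  ],
  force=20,
)

```text
time: 6.15
eef_pos: [0.4322, -0.2795, 0.0227]
tcp_rot: [-0.469, -0.529, -0.47, 0.529]
force: [0.1, -0.4, 0.3]
finger_gap: 0.0713
```

Run:
```python
from h import *
import pickle
st=state();print(st["time"],st["eef_pos"].round(4),st["finger_gap"],st["force"].round(1))
s=grab_frame("side");pickle.dump(s,open("f2.pkl","wb"))
zoom(s,"z9",(310,130,400,220),8)
```

```text
6.15 [ 0.4322 -0.2795  0.0227] 0.07126719179735892 [ 0.1 -0.4  0.3]
```

View pics/z9.png

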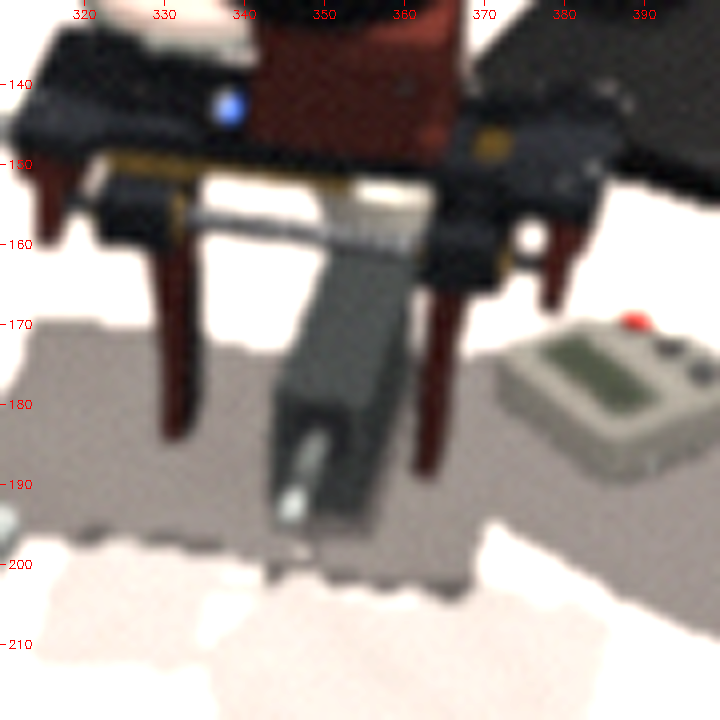

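Request:
apply_moves(
  deltas=[
    [-0.8,0,0,0,0,0,0],
    [-1,0,0,0,0,0,0],
    [-1,0,0,0,0,0,0],
    [-1,0,0,0,0,0,0],
  ],
  force=20,
)

```text
time: 6.7
eef_pos: [0.4326, -0.2805, 0.0233]
tcp_rot: [0.47, 0.529, 0.469, -0.529]
force: [-0.0, -0.5, -0.1]
finger_gap: 0.0274
```

Request:
apply_moves(
  deltas=[
    [-1,0,0,0,0,0,0],
    [-1,0,0,0,0,0,0],
    [-1,0,0,0,0,0,0],
  ],
  force=25,
)

```text
time: 7.08
eef_pos: [0.4325, -0.2804, 0.023]
tcp_rot: [0.47, 0.529, 0.47, -0.529]
force: [-0.4, -0.4, 0.4]
finger_gap: 0.0008
```

Run:
```python
from h import *
import pickle
s=grab_frame("side");t=grab_frame("top");pickle.dump((s,t),open("f3.pkl","wb"))
zoom(s,"z10",(310,130,400,220),8);zoom(t,"z11",(340,210,420,270),9)
st=state();e=st["eef_pos"];print(e,proj(s,e),proj(t,e))
```

```text
[ 0.43251147 -0.280359    0.02306231] [347.38099496 191.75624358] [371.30488927 247.53007635]
```

View pics/z10.png

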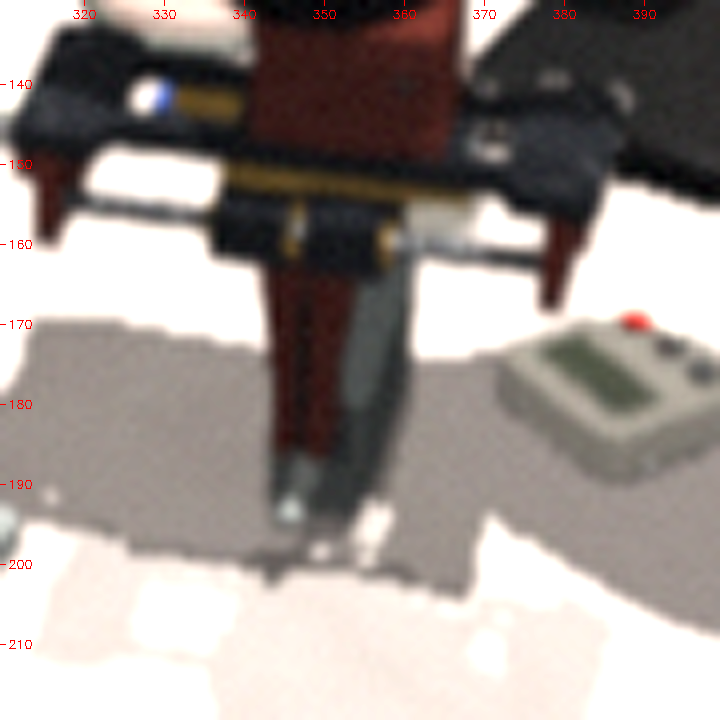

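View pics/z11.png

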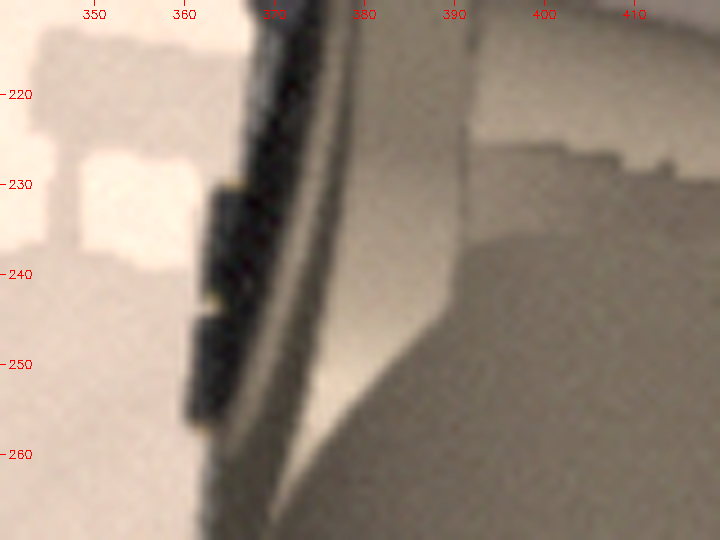

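Request:
apply_moves(
  deltas=[
    [0,0,0,0.5,0,0,0],
    [0,0,0,0,0,0,0],
    [0,0,0,-0.5,0,0,0],
    [0,0,0,-0.2,0,0,0],
    [0,0,0,-0.2,0,0,0],
  ],
)

```text
time: 7.8
eef_pos: [0.4322, -0.2802, 0.0144]
tcp_rot: [-0.469, -0.529, -0.47, 0.529]
force: [0.3, -0.1, 0.3]
finger_gap: 0.043
```

Request:
apply_moves(
  deltas=[
    [0,0,0,-0.15,0,0,0],
    [0,0,0,0,0,0,0],
  ],
)

```text
time: 8.05
eef_pos: [0.4323, -0.2802, 0.0118]
tcp_rot: [-0.469, -0.529, -0.47, 0.529]
force: [-0.7, 0.0, 0.2]
finger_gap: 0.0437
```

Run:
```python
from h import *
import pickle
s=grab_frame("side");pickle.dump(s,open("f4.pkl","wb"))
zoom(s,"z12",(310,130,400,220),8)
st=state();e=st["eef_pos"];print(e,proj(s,e))
```

```text
[ 0.43250616 -0.28031436  0.01196928] [347.22502912 195.19432154]
```

View pics/z12.png

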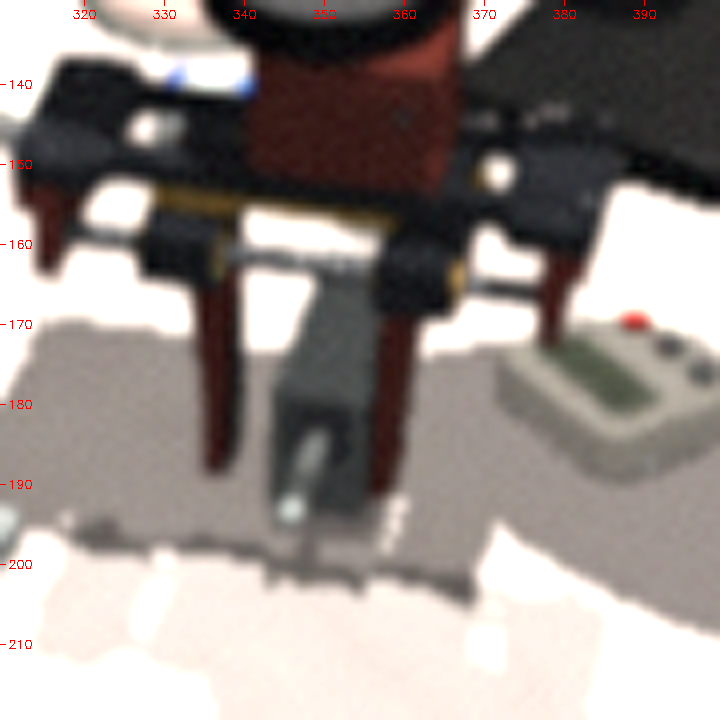

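Request:
apply_moves(
  deltas=[
    [0,0,0,-0.2,0,0,0],
    [0,0,0,-0.15,0,0,0],
    [0,0,0,0,0,0,0],
  ],
)

```text
time: 8.48
eef_pos: [0.4323, -0.2803, 0.0048]
tcp_rot: [-0.469, -0.529, -0.47, 0.529]
force: [-0.1, -0.9, -0.3]
finger_gap: 0.0439
```

Request:
apply_moves(
  deltas=[
    [-1,0,0,0,0,0,0],
    [-1,0,0,0,0,0,0],
    [-1,0,0,0,0,0,0],
    [-1,0,0,0,0,0,0],
    [-1,0,0,0,0,0,0],
  ],
  force=15,
)

```text
time: 9.1
eef_pos: [0.4325, -0.2804, 0.0051]
tcp_rot: [-0.47, -0.529, -0.47, 0.529]
force: [-1.2, 0.4, -0.0]
finger_gap: 0.0074
```

Request:
apply_moves(
  deltas=[
    [-1,0,0,0,0,0,0],
    [-1,0.03,0.25,0,0,0,0],
    [-1,0.06,0.5,0,0,0,0],
    [-1,0.06,0.5,0,0,0,0],
    [-1,0.06,0.5,0,0,0,0],
  ],
  force=25,
)

```text
time: 9.72
eef_pos: [0.4368, -0.2442, 0.005]
tcp_rot: [0.47, 0.528, 0.47, -0.528]
force: [-0.3, -0.2, -0.8]
finger_gap: 0.0066
```

Run:
```python
from h import *
import pickle
s=grab_frame("side");pickle.dump(s,open("f5.pkl","wb"))
zoom(s,"z13",(310,130,400,220),8)
st=state();e=st["eef_pos"];print(e,proj(s,e),st["finger_gap"],st["force"])
```

```text
[ 0.43701974 -0.24266824  0.00500991] [344.248293   206.17959754] 0.0069924346110466894 [-1.20939372  1.13537295  0.26158366]
```

View pics/z13.png

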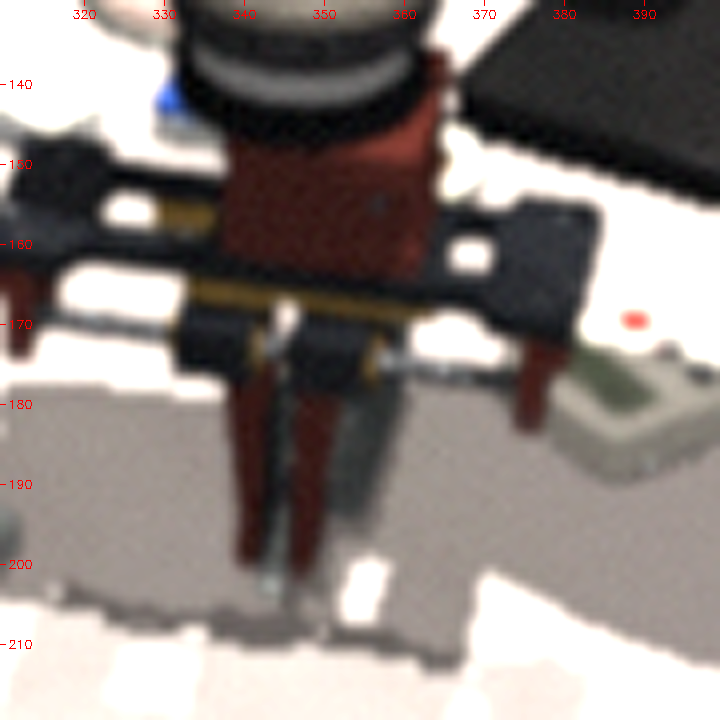

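Request:
apply_moves(
  deltas=[
    [-1,0.09,0.75,0,0,0,0],
    [-1,0.09,0.75,0,0,0,0],
    [-1,0.09,0.75,0,0,0,0],
    [-1,0.08,0.7,0,0,0,0],
    [-1,0,0,0,0,0,0],
  ],
)

```text
time: 10.4
eef_pos: [0.4439, -0.1848, 0.0051]
tcp_rot: [0.47, 0.528, 0.47, -0.528]
force: [-0.1, -0.1, -0.8]
finger_gap: 0.0067
```

Run:
```python
from h import *
import pickle
s=grab_frame("side");t=grab_frame("top");pickle.dump((s,t),open("f6.pkl","wb"))
zoom(s,"z14",(310,150,400,240),8);zoom(t,"z15",(320,210,420,270),8)
st=state();e=st["eef_pos"];print(e,proj(s,e),proj(t,e),st["finger_gap"],st["force"])
for n in ("punch_tip","punch","punch_waist"): print(n,[mark_of(n,p)[:2] for p in (s,t)])
```

```text
[ 0.4437056  -0.18650556  0.00508726] [339.72733618 220.12008222] [330.15800022 242.43741375] 0.006750653278525232 [-0.57775904 -0.44541998 -1.67890084]
punch_tip [[{'pixel': [337.5, 220.1], 'confidence': 0.49}], []]
punch [[{'pixel': [343.2, 203.0], 'confidence': 0.63}], []]
punch_waist [[{'pixel': [344.1, 198.6], 'confidence': 0.56}, {'pixel': [336.6, 220.7], 'confidence': 0.18}], []]
```

View pics/z14.png

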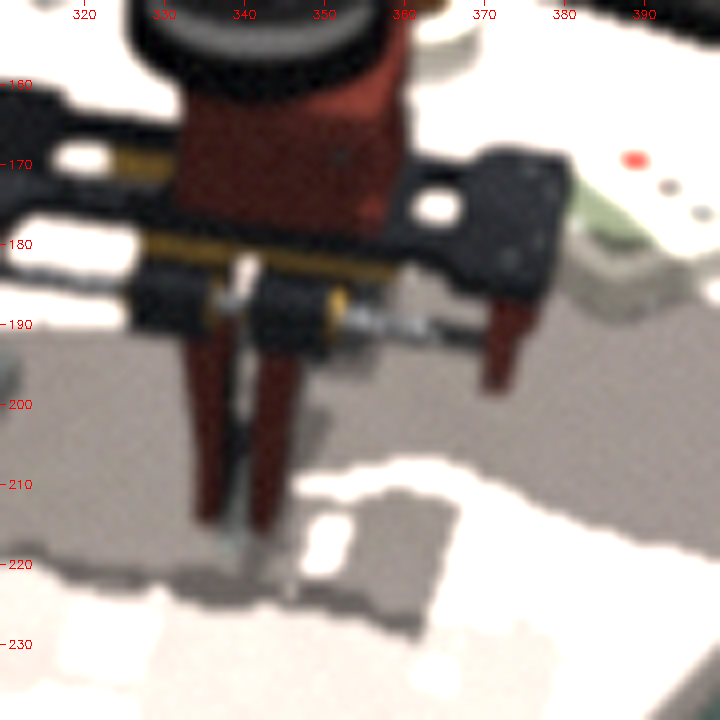

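View pics/z15.png

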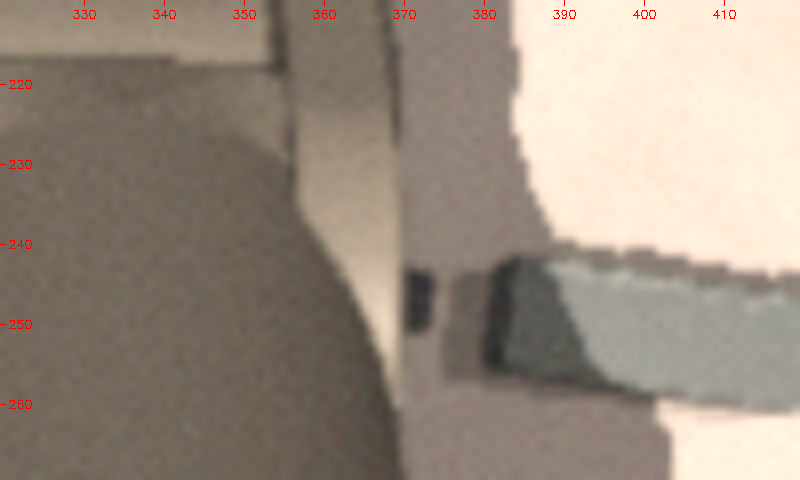

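Request:
apply_moves(
  deltas=[
    [-1,0,0,-0.15,0,0,0],
    [-1,0,0,-0.15,0,0,0],
    [-1,0,0,0,0,0,0],
  ],
)

```text
time: 11.18
eef_pos: [0.4434, -0.1863, -0.0013]
tcp_rot: [-0.469, -0.529, -0.47, 0.529]
force: [0.7, -0.1, -0.4]
finger_gap: 0.0071
```

Request:
apply_moves(
  deltas=[
    [-1,0,0,-0.15,0,0,0],
    [-1,0,0,-0.15,0,0,0],
    [-1,0,0,0,0,0,0],
  ],
)

```text
time: 11.55
eef_pos: [0.4435, -0.1863, -0.0072]
tcp_rot: [-0.469, -0.529, -0.47, 0.529]
force: [-0.0, -1.4, -1.2]
finger_gap: 0.007
```

Request:
apply_moves(
  deltas=[
    [-1,0,0,-0.1,0,0,0],
    [-1,0,0,-0.1,0,0,0],
    [-1,0,0,0,0,0,0],
  ],
)

```text
time: 11.92
eef_pos: [0.4436, -0.1863, -0.0111]
tcp_rot: [-0.47, -0.529, -0.47, 0.529]
force: [0.3, -0.5, -0.4]
finger_gap: 0.0071
```

Request:
apply_moves(
  deltas=[
    [-1,0,0,-0.1,0,0,0],
    [-1,0,0,-0.05,0,0,0],
    [-1,0,0,0,0,0,0],
  ],
)

```text
time: 12.3
eef_pos: [0.4436, -0.1863, -0.014]
tcp_rot: [-0.47, -0.529, -0.47, 0.529]
force: [0.1, 0.2, -1.0]
finger_gap: 0.0069
```

Request:
apply_moves(
  deltas=[
    [-1,0,0,-0.05,0,0,0],
    [-1,0,0,-0.05,0,0,0],
    [-1,0,0,0,0,0,0],
  ],
)

```text
time: 12.68
eef_pos: [0.4437, -0.1863, -0.0159]
tcp_rot: [0.47, 0.529, 0.47, -0.529]
force: [-0.7, 0.2, 1.3]
finger_gap: 0.007
```

Request:
apply_moves(
  deltas=[
    [-1,0,0,-0.05,0,0,0],
    [-1,0,0,0,0,0,0],
  ],
)

```text
time: 12.92
eef_pos: [0.4439, -0.1861, -0.0167]
tcp_rot: [0.47, 0.529, 0.47, -0.528]
force: [-0.8, 2.0, 5.2]
finger_gap: 0.007
```

Request:
apply_moves(
  deltas=[
    [0,0,0,0,0,0,0],
    [0,0,0,0,0,0,0],
    [0,0,0,0.3,0,0,0],
    [0,0,0,1,0,0,0],
    [0,0,0,1,0,0,0],
  ],
)

```text
time: 13.55
eef_pos: [0.4435, -0.1864, 0.0297]
tcp_rot: [-0.47, -0.529, -0.47, 0.529]
force: [-0.6, -0.6, -0.0]
finger_gap: 0.044
```

Request:
apply_moves(
  deltas=[
    [0,-0.5,-0.7,1,0,0,0],
    [0,-0.5,-1,1,0,0,0],
    [0,0,-1,1,0,0,0],
    [0,0,-1,0,0,0,0],
    [0,0,-1,0,0,0,0],
  ],
)

```text
time: 14.18
eef_pos: [0.4237, -0.2813, 0.0896]
tcp_rot: [0.47, 0.529, 0.469, -0.529]
force: [-0.6, -0.1, 0.1]
finger_gap: 0.0442
```

Run:
```python
from h import *
import pickle
s=grab_frame("side");t=grab_frame("top");pickle.dump((s,t),open("f7.pkl","wb"))
zoom(s,"z16",(300,150,400,240),8);zoom(t,"z17",(310,200,410,270),8)
st=state();e=st["eef_pos"];print(e,proj(s,e),proj(t,e),st["finger_gap"],st["force"])
for n in ("punch_tip","punch","punch_waist"): print(n,[[(m["pixel"],m["confidence"]) for m in mark_of(n,p)[:2]] for p in (s,t)])
```

```text
[ 0.42322617 -0.28266708  0.08899829] [352.13138221 170.36231192] [376.12166127 251.18064034] 0.0439066533815687 [-0.2824308   0.24733191  0.60956284]
punch_tip [[([338.1, 226.3], 0.63)], [([320.2, 241.5], 0.69)]]
punch [[([347.0, 211.6], 0.75)], [([340.5, 243.6], 0.67)]]
punch_waist [[([343.2, 203.5], 0.46), ([347.0, 185.2], 0.46)], [([356.7, 245.6], 0.73)]]
```

View pics/z16.png

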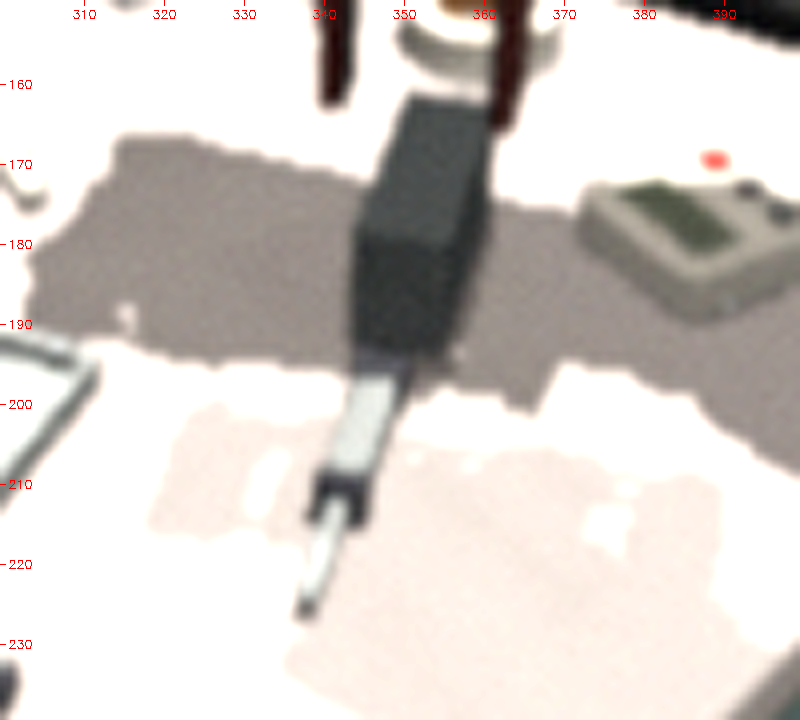

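View pics/z17.png

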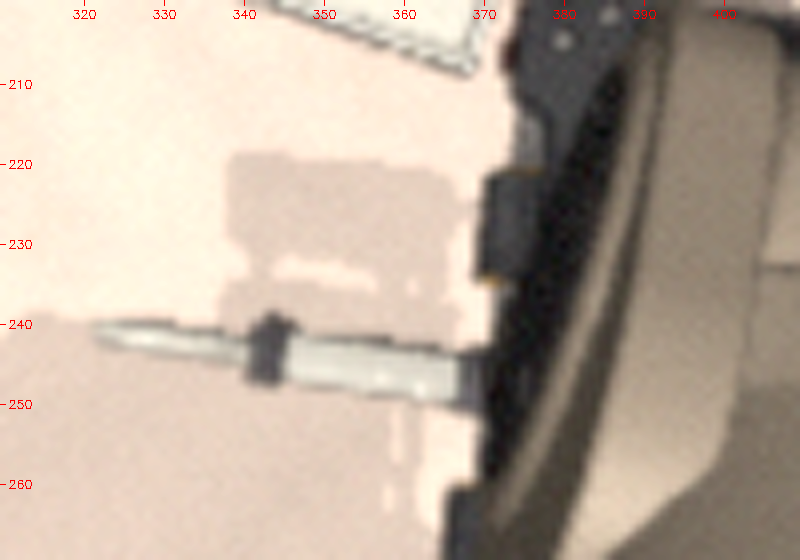

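Run:
```python
from h import *
import pickle
s,t=pickle.load(open("f7.pkl","rb"))
tip=atz(t,(321,241.5),.009);w=atz(t,(356.4,245.1),.011);sh=atz(t,(341,243.6),.009)
tips=atz(s,(337.6,226.3),.009);ws=atz(s,(344.7,203.8),.012)
print(tip,sh,w,tips,ws)
for a,b in((tip,w),(tips,ws)):
    d=a-b;print("yaw",np.degrees(np.arctan2(d[1],d[0])),"len",np.linalg.norm(d[:2]),"x at y-.1863",b[0]+d[0]/d[1]*(-.1863-b[1]))
```

```text
[ 0.44548689 -0.16512944  0.009     ] [ 0.44115552 -0.21165984  0.009     ] [ 0.43803165 -0.24728075  0.011     ] [ 0.44652194 -0.15825847  0.009     ] [ 0.43618325 -0.24367073  0.012     ]
yaw 84.81460424312368 len 0.08248889113186308 x at y-.1863 0.4435656565248332
yaw 83.09823911956761 len 0.08603570784428691 x at y-.1863 0.4431276645918263
```

Request:
apply_moves(
  deltas=[
    [0,0.33,0.9,-0.5,0,0,0],
    [0,0.33,0.9,-0.5,0,0,0],
    [0,0,0,-1,0,0,0],
    [0,0,0,-1,0,0,0],
    [0,0,0,-0.5,0,0,0],
  ],
)

```text
time: 15.2
eef_pos: [0.4365, -0.2435, 0.0182]
tcp_rot: [-0.469, -0.528, -0.47, 0.529]
force: [0.4, 0.6, 0.1]
finger_gap: 0.0439
```

Request:
apply_moves(
  deltas=[
    [0,0,0,-0.5,0,0,0],
    [0,0,0,-0.5,0,0,0],
    [0,0,0,-0.5,0,0,0],
    [0,0,0,0,0,0,0],
  ],
)

```text
time: 15.7
eef_pos: [0.4364, -0.2442, -0.0116]
tcp_rot: [-0.469, -0.528, -0.47, 0.529]
force: [0.5, 0.4, 0.4]
finger_gap: 0.0436
```

Request:
apply_moves(
  deltas=[
    [0,0,-0.1,-0.1,0,0,0],
    [-1,0,0,0,0,0,0],
    [-1,0,0,0,0,0,0],
    [-1,0,0,0,0,0,0],
    [-1,0,0,0,0,0,0],
  ],
  force=40,
)

```text
time: 16.32
eef_pos: [0.437, -0.2464, -0.0128]
tcp_rot: [0.47, 0.529, 0.47, -0.529]
force: [-0.8, 1.0, 1.3]
finger_gap: 0.0132
```

Request:
apply_moves(
  deltas=[
    [-1,0,0,0,0,0,0],
    [-1,0,0,0,0,0,0],
  ],
)

```text
time: 16.58
eef_pos: [0.437, -0.2464, -0.0128]
tcp_rot: [0.47, 0.529, 0.47, -0.529]
force: [-1.1, -0.8, 3.3]
finger_gap: 0.0131
```

Run:
```python
from h import *
import pickle
s=grab_frame("side");t=grab_frame("top");pickle.dump((s,t),open("f8.pkl","wb"))
zoom(s,"z18",(300,150,400,240),8);zoom(t,"z19",(310,200,410,270),8)
st=state();e=st["eef_pos"];print(e,proj(s,e),proj(t,e),st["finger_gap"],st["force"])
```

```text
[ 0.43692083 -0.24640038 -0.01282283] [344.17331716 210.71728471] [355.20911764 245.87441998] 0.013277107843111046 [-0.52780502  0.12266389  3.44599634]
```

View pics/z18.png

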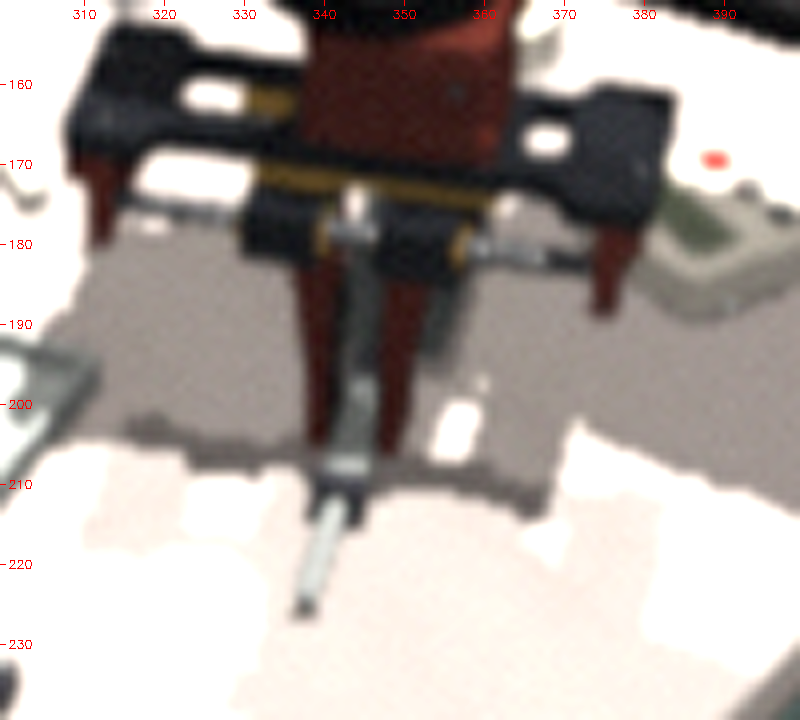

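View pics/z19.png

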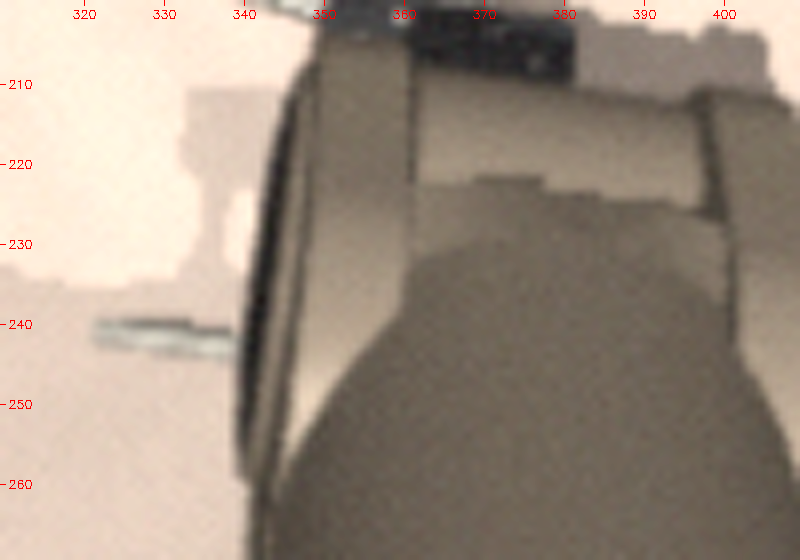

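Run:
```python
from h import *
import pickle
s,t=pickle.load(open("f0.pkl","rb"))
zoom(t,"z20",(285,100,395,160),7)
for n,pc,pb in (("brown",(342.5,136.5),(342.5,147)),("green",(294,136),(295.5,147))):
    b=atz(t,pb,0);print(n,"base",b.round(3))
    for z in (.04,.06,.08,.1): print(z,atz(t,pc,z).round(3))
# shelf edge: same point visible in side? 
for z in (.2,.3,.4): print(z,atz(t,(300,22),z).round(3),atz(t,(460,130),z).round(3),atz(t,(640,240),z).round(3))
for px in ((250,105),(420,5)): 
    for z in (.2,.3,.4): print(px,z,atz(s,px,z).round(3))
```

```text
brown base [ 0.675 -0.214  0.   ]
0.04 [ 0.688 -0.212  0.04 ]
0.06 [ 0.682 -0.212  0.06 ]
0.08 [ 0.676 -0.211  0.08 ]
0.1 [ 0.67 -0.21  0.1 ]
green base [ 0.673 -0.1    0.   ]
0.04 [ 0.688 -0.099  0.04 ]
0.06 [ 0.682 -0.101  0.06 ]
0.08 [ 0.676 -0.103  0.08 ]
0.1 [ 0.67  -0.104  0.1  ]
0.2 [ 0.873 -0.119  0.2  ] [ 0.654 -0.43   0.2  ] [ 0.447 -0.756  0.2  ]
0.3 [ 0.81  -0.126  0.3  ] [ 0.621 -0.395  0.3  ] [ 0.442 -0.676  0.3  ]
0.4 [ 0.747 -0.134  0.4  ] [ 0.587 -0.36   0.4  ] [ 0.437 -0.597  0.4  ]
(250, 105) 0.2 [ 0.698 -0.386  0.2  ]
(250, 105) 0.3 [ 0.647 -0.198  0.3  ]
(250, 105) 0.4 [ 0.596 -0.009  0.4  ]
(420, 5) 0.2 [ 0.234 -1.26   0.2  ]
(420, 5) 0.3 [ 0.258 -0.93   0.3  ]
(420, 5) 0.4 [ 0.282 -0.601  0.4  ]
```

View pics/z20.png

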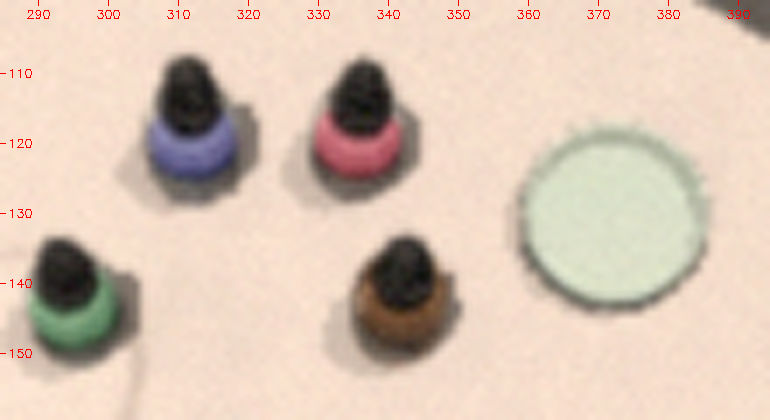

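Request:
apply_moves(
  deltas=[
    [-1,0,0,0.5,0,0,0],
    [-1,0,0,1,0,0,0],
    [-1,0,0,1,0,0,0],
    [-1,0,0,1,0,0,0],
    [-1,0,0,0,0,0,0],
  ],
)

```text
time: 17.3
eef_pos: [0.438, -0.2469, 0.0586]
tcp_rot: [0.471, 0.529, 0.469, -0.528]
force: [-0.4, -0.2, -0.0]
finger_gap: 0.0132
```

Request:
apply_moves(
  deltas=[
    [-1,0.9,0.25,0,0,0,-0.1],
    [-1,0.9,0.25,0,0,0,-0.1],
    [-1,0.9,0.25,0,0,0,0],
    [-1,0.9,0.25,0,0,0,0],
    [-1,0.9,0.25,-0.5,0,0,0],
  ],
)

```text
time: 17.92
eef_pos: [0.5286, -0.2212, 0.0471]
tcp_rot: [0.442, 0.553, 0.441, -0.552]
force: [0.3, 0.2, -0.6]
finger_gap: 0.0132
```

Request:
apply_moves(
  deltas=[
    [-1,0.9,0.25,-0.6,0,0,0],
    [-1,0,0,-0.6,0,0,0],
    [-1,0,0,0,0,0,0],
  ],
)

```text
time: 18.3
eef_pos: [0.5431, -0.2162, 0.0212]
tcp_rot: [-0.44, -0.552, -0.442, 0.553]
force: [-0.6, 0.7, 0.1]
finger_gap: 0.013
```

Run:
```python
from h import *
import pickle
from scipy.spatial.transform import Rotation as Ro
s=grab_frame("side");t=grab_frame("top");pickle.dump((s,t),open("f9.pkl","wb"))
zoom(s,"z21",(250,170,350,260),8);zoom(t,"z22",(260,150,360,240),8)
st=state();e=st["eef_pos"];q=st["tcp_rot"];R=Ro.from_quat(np.r_[q[1:],q[0]]).as_matrix()
print(e,st["finger_gap"],st["force"],np.degrees(np.arctan2(R[1,1],R[0,1])))
for n in ("punch_tip","hole_mouth"): print(n,[[(m["pixel"],m["confidence"]) for m in mark_of(n,p)[:2]] for p in (s,t)])
```

```text
[ 0.54392931 -0.21674542  0.02268219] 0.013154372778235578 [-0.27449703 -0.32580553 -0.98880035] -12.800470269906898
punch_tip [[([286.6, 217.0], 0.67)], [([309.0, 187.9], 0.63)]]
hole_mouth [[], [([300.8, 188.2], 0.86)]]
```

View pics/z21.png

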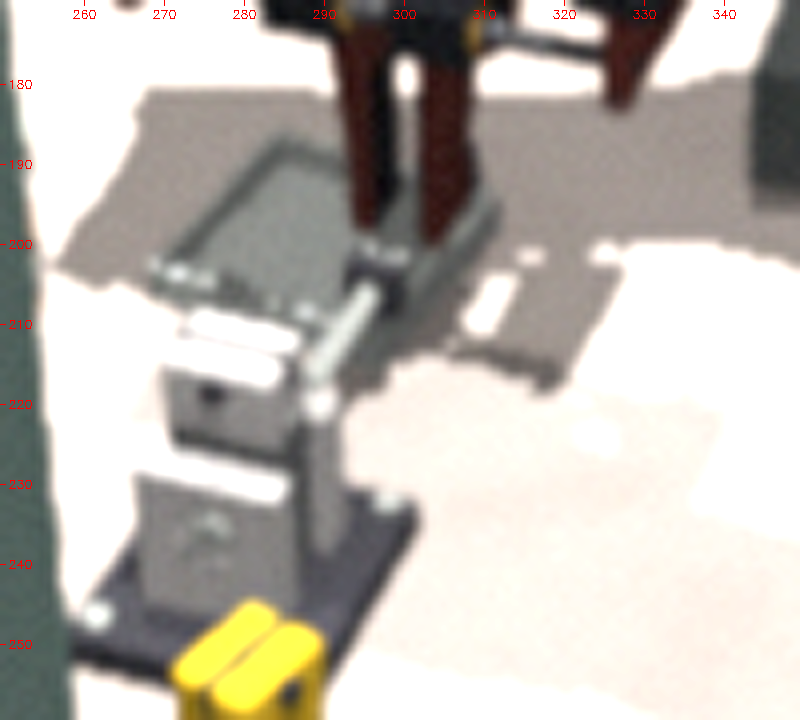

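View pics/z22.png

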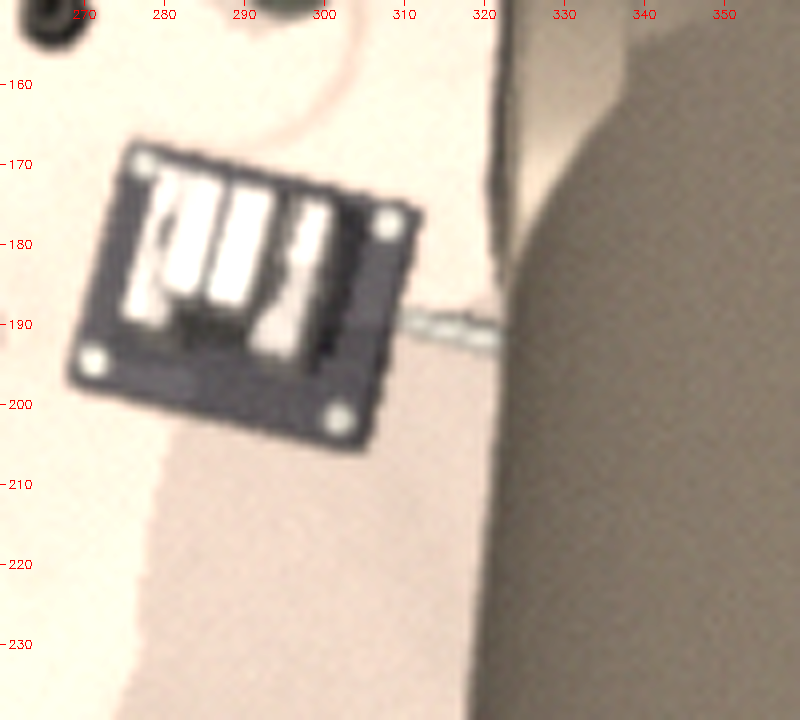

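Run:
```python
from h import *
import pickle
s,t=pickle.load(open("f9.pkl","rb"))
yaw=np.radians(77.15);u=np.array([np.cos(yaw),np.sin(yaw)]);v=np.array([-u[1],u[0]])
h=np.array([.5688,-.1145])
for nm,p,tip in (("top",t,(309.6,189.3)),("side",s,(288.5,217))):
    T=atz(p,tip,.045);d=T[:2]-h;print(nm,"tip",T.round(4),"along",(d@u).round(4),"lat(+v)",(d@v).round(4))
e=np.array([.5439,-.2167]);T=e+.0817*u;d=T-h;print("robot tip",T,d@u,d@v)
for q in ((297.3,194.9),(301.6,174.8)): 
    W=atz(t,q,.064);d=W[:2]-h;print("cheek corner",W.round(4),(d@u).round(4),(d@v).round(4))
for q in ((275,189.8),(279.3,170.5)): 
    W=atz(t,q,.064);d=W[:2]-h;print("left cheek outer corner",W.round(4),(d@u).round(4),(d@v).round(4))
```

```text
top tip [ 0.5621 -0.138   0.045 ] along -0.0244 lat(+v) 0.0013
side tip [ 0.5613 -0.1359  0.045 ] along -0.0226 lat(+v) 0.0025
robot tip [ 0.56207003 -0.13704612] -0.023478211816776243 0.00154717776139209
cheek corner [ 0.5459 -0.1116  0.064 ] -0.0023 0.023
cheek corner [ 0.5915 -0.1203  0.064 ] -0.0006 -0.0234
left cheek outer corner [ 0.5568 -0.0617  0.064 ] 0.0488 0.0235
left cheek outer corner [ 0.6007 -0.0702  0.064 ] 0.0503 -0.0213
```

Request:
apply_moves(
  deltas=[
    [-1,0.05,-0.01,0.02,0,0,0],
    [-1,0.11,0.49,0,0,0,0],
    [-1,0.09,0.39,0,0,0,0],
    [-1,0,0,0,0,0,0],
  ],
  force=55,
)

```text
time: 19.1
eef_pos: [0.5503, -0.1974, 0.0235]
tcp_rot: [0.442, 0.552, 0.442, -0.552]
force: [0.3, -0.5, -0.7]
finger_gap: 0.0131
```

Run:
```python
from h import *
import pickle
s=grab_frame("side");t=grab_frame("top");pickle.dump((s,t),open("f10.pkl","wb"))
zoom(s,"z23",(260,190,320,250),10);zoom(t,"z24",(270,160,330,210),12)
st=state();print(st["eef_pos"],st["force"],st["time"])
```

```text
[ 0.54992717 -0.19877075  0.02345424] [ 0.26098462 -0.83319917 -0.71536233] 19.2
```

View pics/z23.png

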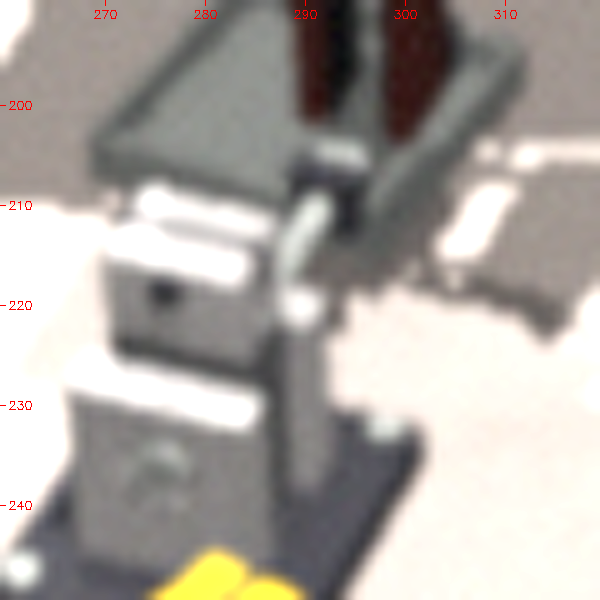

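View pics/z24.png

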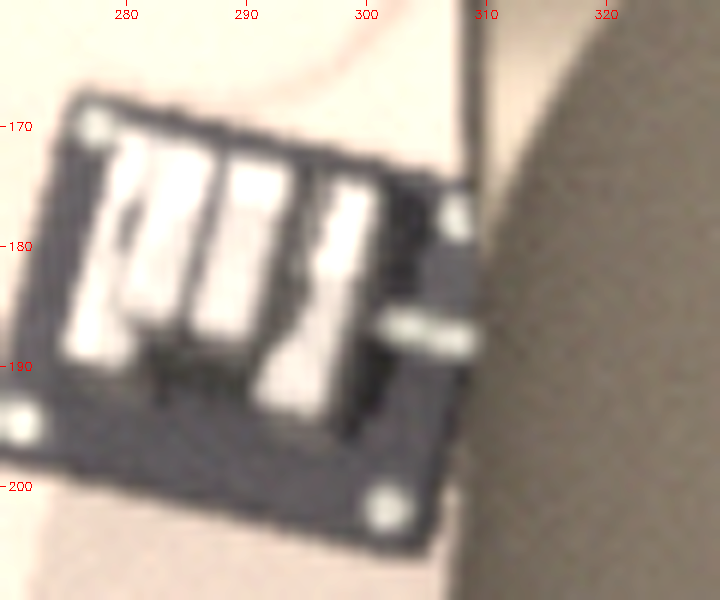

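Run:
```python
from h import *
import pickle
s,t=pickle.load(open("f10.pkl","rb"))
h=np.array([.5685,-.1144,.045]);print(proj(t,h),proj(s,h))
yaw=np.radians(77.15);u=np.array([np.cos(yaw),np.sin(yaw)]);v=np.array([-u[1],u[0]])
for q in ((301.3,186.1),(305,186.9),(308.5,187.5)):
    d=atz(t,q,.045)[:2]-h[:2];print((d@u*1e3).round(1),(d@v*1e3).round(1))
for q in ((288.3,216.5),(291.3,210.5)):
    d=atz(s,q,.045)[:2]-h[:2];print((d@u*1e3).round(1),(d@v*1e3).round(1))
e=np.array([.5500,-.1987])+.0817*u-h[:2];print(e@u,e@v)
```

```text
[299.28131385 186.39312   ] [283.92490145 222.65676021]
-4.3 -1.7
-12.9 -1.9
-21.0 -2.4
-24.1 1.1
-47.3 -0.7
-0.004603149657022213 -0.000711589261880011
```

Request:
apply_moves(
  deltas=[
    [-1,-0.05,0.01,0,0,0,0],
    [-1,0.06,0.24,0,0,0,0],
    [-1,0.03,0.15,0,0,0,0],
    [-1,0,0,0,0,0,0],
  ],
)

```text
time: 19.7
eef_pos: [0.5509, -0.1905, 0.0235]
tcp_rot: [0.441, 0.552, 0.442, -0.552]
force: [-0.2, -0.2, -0.1]
finger_gap: 0.0126
```

Request:
apply_moves(
  deltas=[
    [-1,0.03,0.15,0,0,0,0],
    [-1,0,0,0,0,0,0],
  ],
)

```text
time: 19.95
eef_pos: [0.5512, -0.1884, 0.0235]
tcp_rot: [-0.441, -0.552, -0.441, 0.553]
force: [-0.7, -1.8, 0.0]
finger_gap: 0.0129
```

Request:
apply_moves(
  deltas=[
    [-1,0.03,0.15,0,0,0,0],
    [-1,0,0,0,0,0,0],
  ],
)

```text
time: 20.2
eef_pos: [0.5513, -0.1873, 0.0235]
tcp_rot: [-0.441, -0.552, -0.44, 0.554]
force: [-0.9, -5.0, -0.3]
finger_gap: 0.0128
```

Request:
apply_moves(
  deltas=[
    [-1,0.03,0.15,0,0,0,0],
    [-1,0.03,0.15,0,0,0,0],
    [-1,0,0,0,0,0,0],
  ],
)

```text
time: 20.58
eef_pos: [0.5524, -0.1817, 0.0235]
tcp_rot: [-0.441, -0.552, -0.44, 0.554]
force: [-1.6, -6.3, -0.3]
finger_gap: 0.0129
```

Request:
apply_moves(
  deltas=[
    [-1,0.045,0.2,0,0,0,0],
    [-1,0.045,0.2,0,0,0,0],
    [-1,0.045,0.2,0,0,0,0],
    [-1,0,0,0,0,0,0],
  ],
)

```text
time: 21.08
eef_pos: [0.5552, -0.1696, 0.0236]
tcp_rot: [-0.441, -0.552, -0.44, 0.554]
force: [-1.3, -5.9, 0.0]
finger_gap: 0.0126
```

Run:
```python
from h import *
import pickle
s=grab_frame("side");t=grab_frame("top");pickle.dump((s,t),open("f11.pkl","wb"))
zoom(s,"z25",(250,190,320,260),9);zoom(t,"z26",(270,160,330,210),12)
st=state();print(st["eef_pos"],st["force"],st["time"])
```

```text
[ 0.55518069 -0.16963128  0.02350867] [-0.53340552 -7.08697833 -1.03368086] 21.175
```

View pics/z25.png

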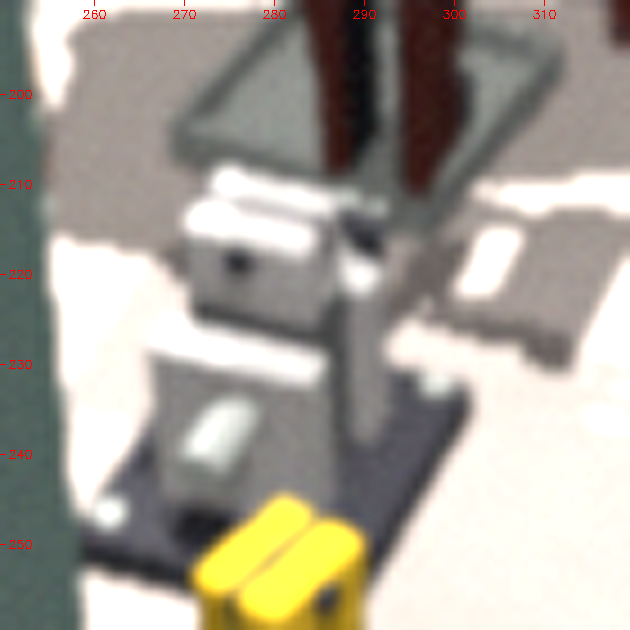

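View pics/z26.png

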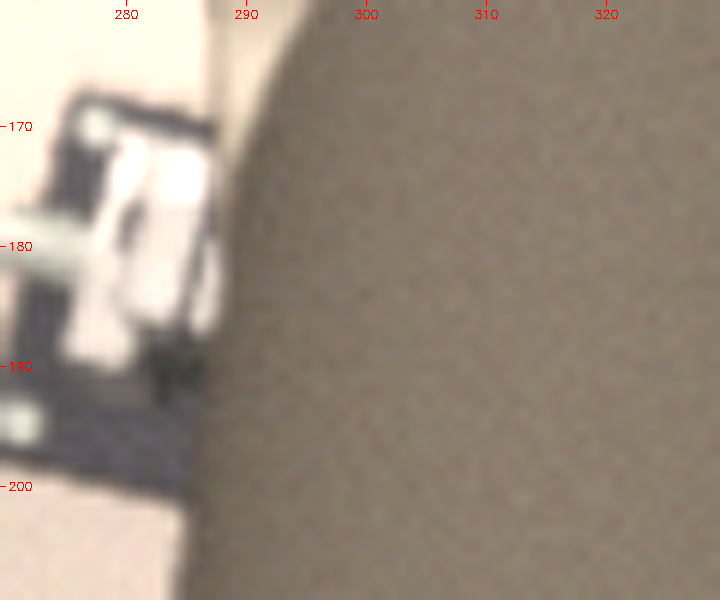

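Request:
apply_moves(
  deltas=[
    [-1,0.045,0.2,0,0,0,0],
    [-1,0.045,0.2,0,0,0,0],
    [-1,0.045,0.2,0,0,0,0],
    [-1,0.04,0.17,0,0,0,0],
    [-1,0,0,0,0,0,0],
  ],
)

```text
time: 21.8
eef_pos: [0.5587, -0.1543, 0.0235]
tcp_rot: [-0.441, -0.552, -0.44, 0.554]
force: [-0.9, -7.0, -0.2]
finger_gap: 0.0131
```

Run:
```python
from h import *
import pickle
s=grab_frame("side");t=grab_frame("top");pickle.dump((s,t),open("f12.pkl","wb"))
zoom(s,"z27",(250,190,320,260),9);zoom(t,"z28",(240,160,300,210),12)
st=state();print(st["eef_pos"],st["force"],st["time"])
h=np.array([.5685,-.1144,.045]);u=np.array([.2224,.975,0])
for k in (.083,.087,.091): print(k,proj(t,h+k*u),proj(s,h+k*u))
```

```text
[ 0.55871162 -0.15427114  0.0234893 ] [-0.98047349 -5.58527644  0.14014618] 21.9
0.083 [264.00096145 178.02928887] [269.39327859 245.66994392]
0.087 [262.30573765 177.62740611] [268.65305608 246.84220642]
0.091 [260.61097533 177.22563274] [267.90894504 248.02062705]
```

View pics/z27.png

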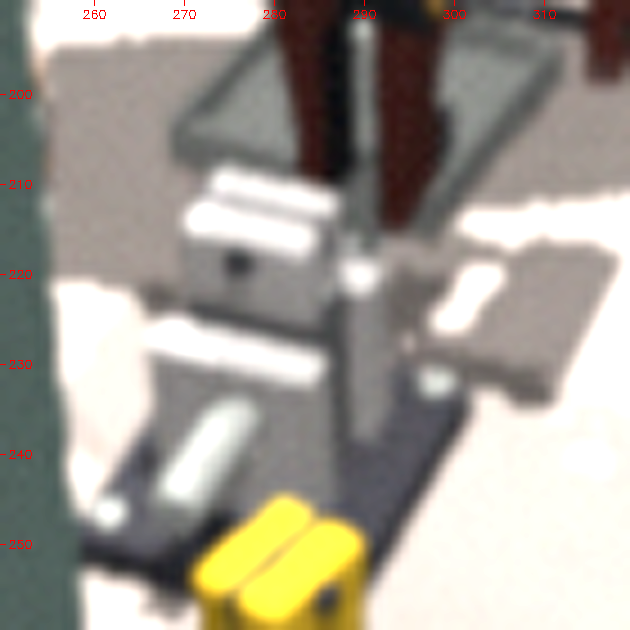

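View pics/z28.png

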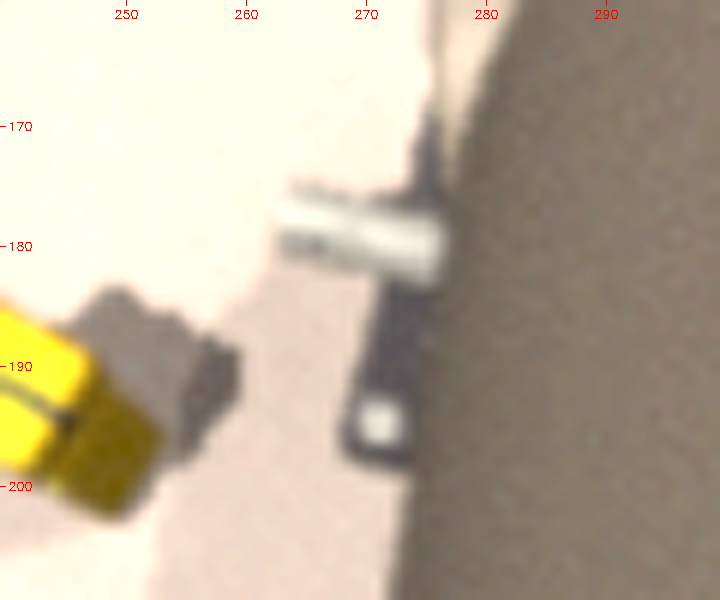

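Request:
apply_moves(
  deltas=[
    [-1,0.03,0.12,0,0,0,0],
    [-1,0,0,0,0,0,0],
    [-1,0,0,0,0,0,0],
  ],
)

```text
time: 22.28
eef_pos: [0.5592, -0.152, 0.0235]
tcp_rot: [-0.441, -0.552, -0.44, 0.554]
force: [-0.6, -6.3, -0.0]
finger_gap: 0.0127
```

Request:
apply_moves(
  deltas=[
    [-1,-0.11,-0.49,0,0,0,0],
    [-1,-0.22,-0.97,0,0,0,0],
    [-1,-0.22,-0.97,0,0,0,0],
    [-1,-0.11,-0.49,0,0,0,0],
    [-1,0,0,0.3,0,0,0],
  ],
)

```text
time: 22.9
eef_pos: [0.5459, -0.2088, 0.0292]
tcp_rot: [-0.44, -0.553, -0.441, 0.553]
force: [0.2, -0.2, -0.8]
finger_gap: 0.013
```

Request:
apply_moves(
  deltas=[
    [-1,-1,0,0.2,0,0,0],
    [-1,-1,0,0,0,0,0],
    [-1,-1,0,0,0,0,0],
    [-1,-1,-0.2,0,0,0,0],
    [-1,-1,-0.2,-0.2,0,0,0],
  ],
)

```text
time: 23.52
eef_pos: [0.447, -0.2148, 0.0302]
tcp_rot: [0.442, 0.553, 0.441, -0.552]
force: [0.6, 0.6, -0.6]
finger_gap: 0.0129
```

Run:
```python
from h import *
import pickle
s=grab_frame("side");t=grab_frame("top");pickle.dump((s,t),open("f13.pkl","wb"))
zoom(s,"z29",(250,160,370,260),6.5);zoom(t,"z30",(240,150,380,260),5.5)
st=state();print(st["eef_pos"],st["force"],st["time"],st["finger_gap"])
```

```text
[ 0.44456927 -0.21534254  0.02939161] [-0.74435731  0.80036972 -1.13945857] 23.625 0.012893948796700397
```

View pics/z29.png

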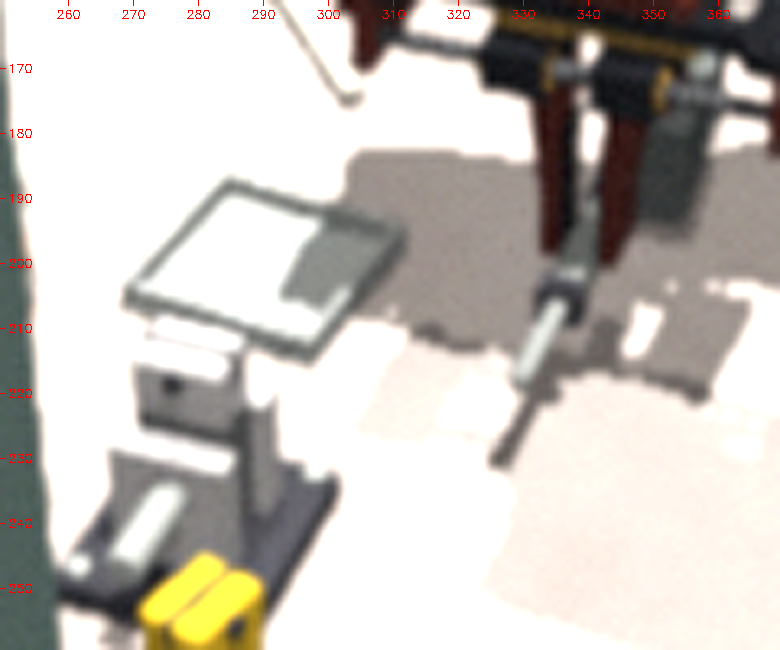

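View pics/z30.png

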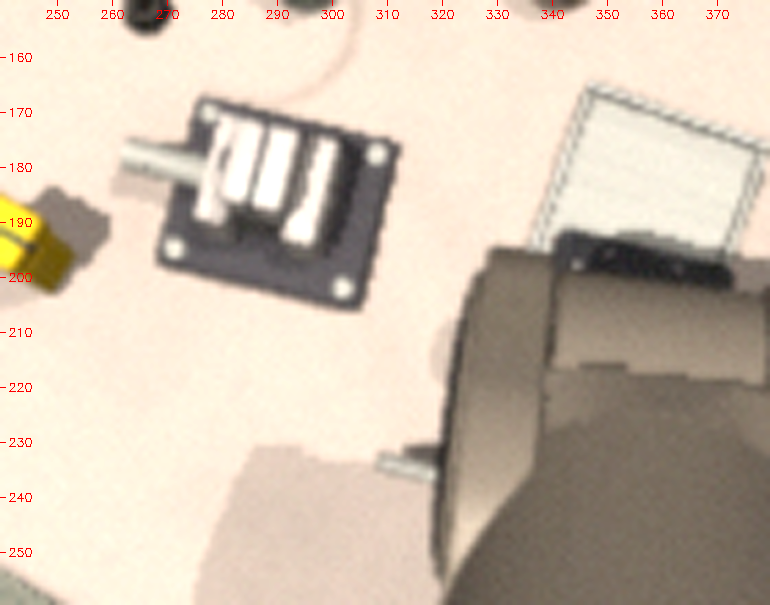

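Request:
apply_moves(
  deltas=[
    [-1,0,0,-1,0,0,0],
    [-1,0,0,-0.7,0,0,0],
    [-1,0,0,-0.2,0,0,0],
    [-1,0,0,-0.15,0,0,0],
    [-1,0,0,0,0,0,0],
  ],
)

```text
time: 24.25
eef_pos: [0.4469, -0.2155, -0.0114]
tcp_rot: [0.441, 0.553, 0.441, -0.552]
force: [1.2, -0.5, -1.4]
finger_gap: 0.0132
```

Request:
apply_moves(
  deltas=[
    [-1,0,0,-0.05,0,0,0],
    [-1,0,0,0,0,0,0],
    [0,0,0,0,0,0,0],
    [0,0,0,0,0,0,0],
    [0,0,0,0,0,0,0],
  ],
)

```text
time: 24.88
eef_pos: [0.4468, -0.2156, -0.0124]
tcp_rot: [0.441, 0.553, 0.441, -0.552]
force: [-0.9, -0.6, -0.3]
finger_gap: 0.0391
```

Request:
apply_moves(
  deltas=[
    [0,0,0,0.4,0,0,0],
    [0,0,0,1,0,0,0],
    [0.4,0,0,1,0,0,0],
    [0.4,0,0,1,0,0,0],
    [0.4,0,0,1,0,0,0],
  ],
)

```text
time: 25.5
eef_pos: [0.4467, -0.2156, 0.0767]
tcp_rot: [0.441, 0.553, 0.441, -0.552]
force: [0.7, 0.2, -0.1]
finger_gap: 0.0615
```

Request:
apply_moves(
  deltas=[
    [0.4,0,0,1,0,0,0],
    [0.4,0,0,1,0,0,0],
    [0.4,0,0,1,0,0,0],
    [0.4,0,0,1,0,0,0],
    [0.4,0,0,0.5,0,0,0],
  ],
)

```text
time: 26.12
eef_pos: [0.4471, -0.2157, 0.1669]
tcp_rot: [0.442, 0.553, 0.441, -0.552]
force: [0.8, -1.3, 0.3]
finger_gap: 0.0616
```

Run:
```python
from h import *
import pickle
s=grab_frame("side");t=grab_frame("top");pickle.dump((s,t),open("f14.pkl","wb"))
zoom(s,"z31",(250,160,370,260),6.5);zoom(t,"z32",(240,150,380,260),5.5)
st=state();print(st["eef_pos"],st["force"],st["time"],st["finger_gap"])
for n in ("clamp_head","clamp","tray_in"): print(n,[[(m["pixel"],m["confidence"]) for m in mark_of(n,p)[:2]] for p in (s,t)])
```

```text
[ 0.44725734 -0.21578687  0.16654996] [-0.74887188  0.09216909 -0.06798214] 26.225 0.06147120267808015
clamp_head [[([282.9, 218.7], 0.82), ([282.4, 255.8], 0.79)], [([288.3, 183.1], 0.61), ([241.8, 192.2], 0.58)]]
clamp [[([282.8, 283.4], 0.73), ([280.9, 243.0], 0.55)], [([244.2, 197.9], 0.82), ([289.9, 185.6], 0.62)]]
tray_in [[([287.1, 198.1], 0.6)], [([360.4, 186.5], 0.51), ([285.6, 183.1], 0.34)]]
```

View pics/z31.png

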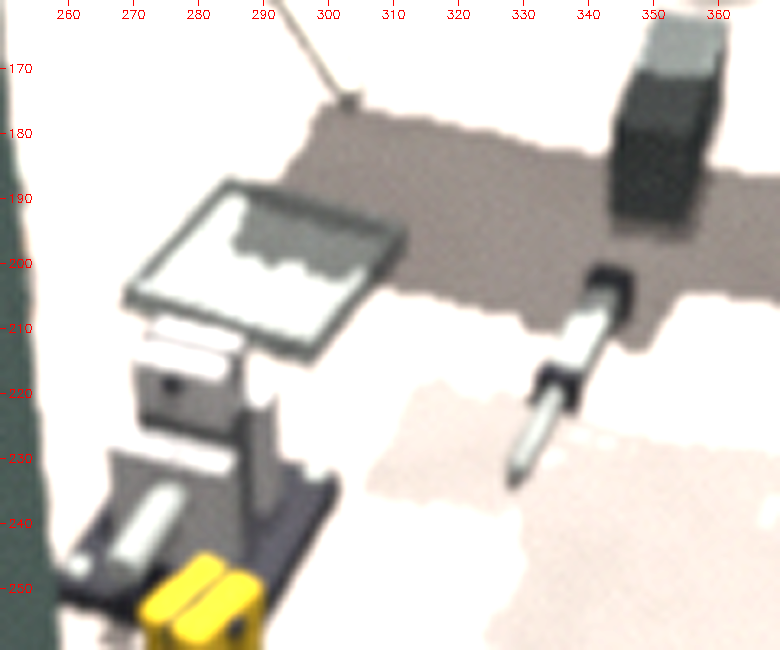

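View pics/z32.png

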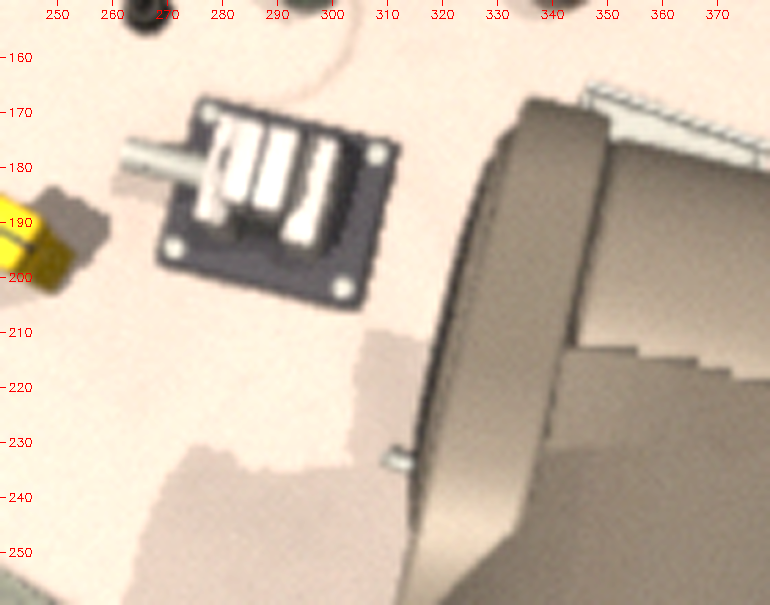

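Request:
apply_moves(
  deltas=[
    [0.4,0.9,0.9,0,0,0,0],
    [0.4,0.9,0.9,0,0,0,0],
    [0.4,0.9,0.9,0,0,0,0],
    [0.4,0.9,0.9,0,0,0,0],
    [0.4,0.9,0.9,0,0,0,0],
  ],
)

```text
time: 27.15
eef_pos: [0.537, -0.1249, 0.1649]
tcp_rot: [-0.441, -0.552, -0.442, 0.553]
force: [-0.7, -1.2, -0.5]
finger_gap: 0.0618
```

Request:
apply_moves(
  deltas=[
    [0.4,0.9,0.9,0,0,0,0],
    [0.4,0.93,0.86,-0.5,0,0,0],
    [0.4,0,0,-1,0,0,0],
    [0.4,0,0,-1,0,0,0],
    [0.4,0,0,0,0,0,0],
  ],
)

```text
time: 27.78
eef_pos: [0.5718, -0.0902, 0.1135]
tcp_rot: [-0.44, -0.551, -0.442, 0.553]
force: [0.0, 0.3, 0.9]
finger_gap: 0.0613
```

Run:
```python
from h import *
import pickle
s=grab_frame("side");t=grab_frame("top");pickle.dump((s,t),open("f15.pkl","wb"))
zoom(s,"z33",(230,160,350,260),6.5);zoom(t,"z34",(240,130,380,240),5.5)
st=state();print(st["eef_pos"],st["force"],st["time"],st["finger_gap"])
```

```text
[ 0.57335    -0.09032999  0.11559378] [-0.03101162  0.9404093   0.82550197] 27.875 0.061456682912955696
```

View pics/z33.png

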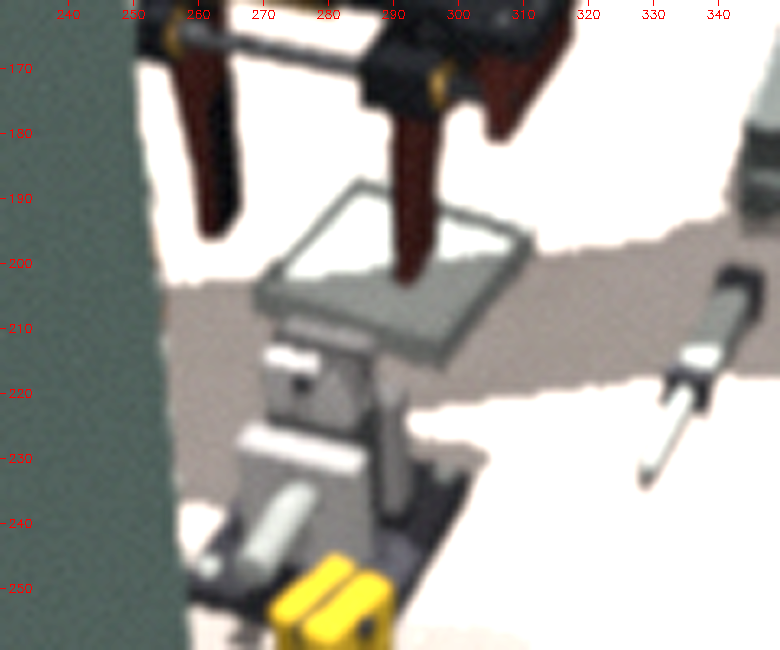

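Request:
apply_moves(
  deltas=[
    [0.4,0,0,-1,0,0,0],
    [0.4,0,0,-1,0,0,0],
    [0.4,0,0,-0.6,0,0,0],
    [0.4,0,0,-0.2,0,0,0],
    [0.4,0,0,0,0,0,0],
  ],
)

```text
time: 28.5
eef_pos: [0.5736, -0.0904, 0.0599]
tcp_rot: [0.441, 0.553, 0.441, -0.552]
force: [-0.0, -0.5, 0.5]
finger_gap: 0.0611
```

Run:
```python
from h import *
import pickle
s=grab_frame("side");pickle.dump(s,open("f16.pkl","wb"))
zoom(s,"z35",(230,160,350,260),6.5)
st=state();print(st["eef_pos"],st["force"],st["time"],st["finger_gap"])
```

```text
[ 0.57383082 -0.09038012  0.06011501] [0.5591443  0.51770273 0.1689407 ] 28.55 0.0617290819570463
```

View pics/z35.png

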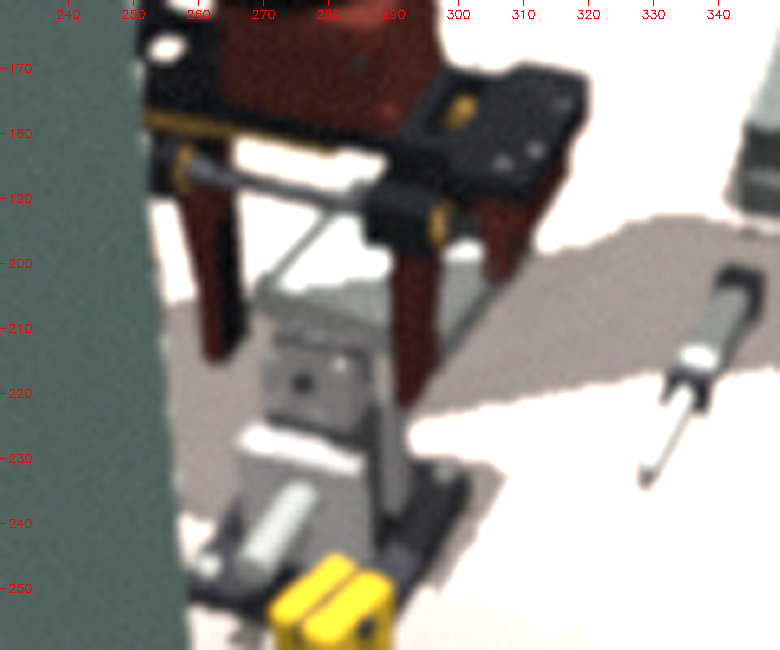

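Request:
apply_moves(
  deltas=[
    [-0.2,0,0,0,0,0,0],
    [-1,0,0,0,0,0,0],
    [-1,0,0,0,0,0,0],
    [-1,0,0,0,0,0,0],
  ],
  force=30,
)

```text
time: 29.05
eef_pos: [0.5734, -0.0904, 0.0596]
tcp_rot: [0.441, 0.553, 0.441, -0.552]
force: [-0.8, -0.3, 0.6]
finger_gap: 0.0338
```

Gripped (34 mm). Lift slowly at first.

Request:
apply_moves(
  deltas=[
    [-1,0,0,0,0,0,0],
    [-1,0,0,0.25,0,0,0],
    [-1,0,0,0.25,0,0,0],
    [-1,0,0,0.25,0,0,0],
  ],
)

```text
time: 29.55
eef_pos: [0.5733, -0.0904, 0.0748]
tcp_rot: [0.441, 0.553, 0.441, -0.552]
force: [-0.6, 0.3, -1.0]
finger_gap: 0.0336
```

Request:
apply_moves(
  deltas=[
    [-1,0,0,0.5,0,0,0],
    [-1,0,0,0.5,0,0,0],
    [-1,0,0,1,0,0,0],
    [-1,0,0,1,0,0,0],
    [-1,0,0,0.7,0,0,0],
  ],
)

```text
time: 30.18
eef_pos: [0.5737, -0.0904, 0.15]
tcp_rot: [0.442, 0.553, 0.441, -0.552]
force: [0.7, -0.5, -0.8]
finger_gap: 0.034
```

Run:
```python
from h import *
import pickle
s=grab_frame("side");t=grab_frame("top");pickle.dump((s,t),open("f17.pkl","wb"))
zoom(s,"z36",(230,160,350,260),6.5)
st=state();print(st["eef_pos"],st["force"],st["time"],st["finger_gap"])
f=pickle.load(open("f0.pkl","rb"))
zoom(f[1],"z37",(330,155,390,220),10);zoom(f[0],"z38",(262,180,322,220),12)
```

```text
[ 0.57446855 -0.0904326   0.15033037] [ 0.61700124  0.04023672 -1.69424925] 30.275 0.033528215009428465
```

View pics/z36.png

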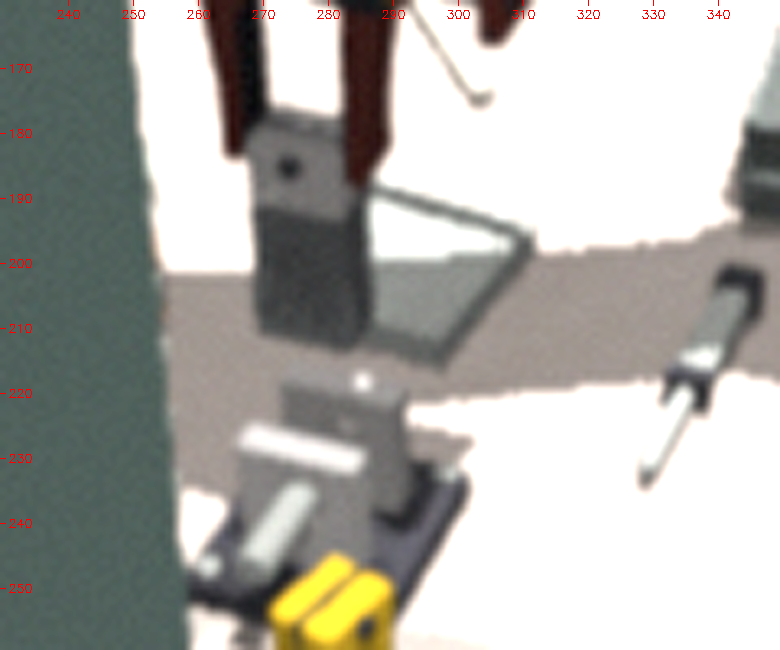

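View pics/z37.png

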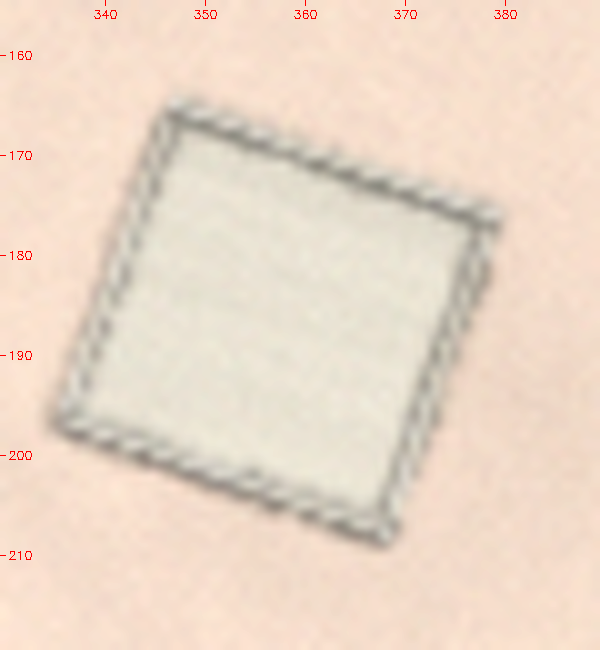

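Request:
apply_moves(
  deltas=[
    [-1,0,-0.5,0,0,0,0],
    [-1,0,-1,0,0,0,0],
    [-1,0,-1,0,0,0,0],
    [-1,0,-1,0,0,0,0],
    [-1,0,-1,0,0,0,0],
  ],
)

```text
time: 30.9
eef_pos: [0.5731, -0.1823, 0.1483]
tcp_rot: [-0.441, -0.553, -0.441, 0.553]
force: [0.5, -1.0, -0.5]
finger_gap: 0.0336
```

Request:
apply_moves(
  deltas=[
    [-1,0,-1,0,0,0,0],
    [-1,0,-1,0,0,0,0],
    [-1,0.05,-0.7,0,0,0,0],
    [-1,0,-0.5,-0.5,0,0,0],
    [-1,0,0,-1,0,0,0],
  ],
)

```text
time: 31.52
eef_pos: [0.5746, -0.2452, 0.1178]
tcp_rot: [0.441, 0.553, 0.441, -0.552]
force: [1.7, -0.3, -2.1]
finger_gap: 0.0337
```

Request:
apply_moves(
  deltas=[
    [-1,0,0,-1,0,0,0],
    [-1,0,0,-1,0,0,0],
    [-1,0,0,-0.5,0,0,0],
    [-1,0,0,-0.2,0,0,0],
    [-1,0,0,0,0,0,0],
  ],
)

```text
time: 32.15
eef_pos: [0.5745, -0.2443, 0.0646]
tcp_rot: [0.441, 0.553, 0.441, -0.552]
force: [-0.1, -0.2, -0.6]
finger_gap: 0.0336
```

Run:
```python
from h import *
import pickle
s=grab_frame("side");pickle.dump(s,open("f18.pkl","wb"))
zoom(s,"z39",(250,130,370,230),6.5)
st=state();print(st["eef_pos"],st["force"],st["time"],st["finger_gap"])
```

```text
[ 0.57478405 -0.2444295   0.06493668] [ 0.10818711 -0.23980514 -0.18189379] 32.2 0.033471527111429346
```

View pics/z39.png

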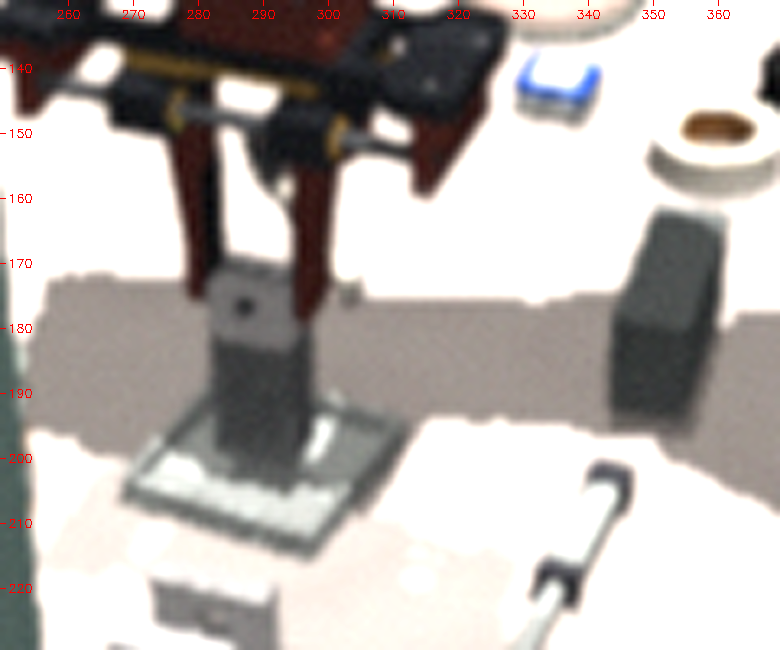

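Request:
apply_moves(
  deltas=[
    [-1,0,0,-0.4,0,0,0],
    [-1,0,0,-0.2,0,0,0],
    [-1,0,0,-0.1,0,0,0],
    [-1,0,0,0,0,0,0],
  ],
)

```text
time: 32.7
eef_pos: [0.5742, -0.2443, 0.0503]
tcp_rot: [-0.441, -0.552, -0.441, 0.553]
force: [0.1, 0.7, -1.6]
finger_gap: 0.0335
```

Request:
apply_moves(
  deltas=[
    [-1,0,0,-0.05,0,0,0],
    [-1,0,0,0,0,0,0],
  ],
)

```text
time: 32.95
eef_pos: [0.5745, -0.2444, 0.0497]
tcp_rot: [0.441, 0.553, 0.441, -0.552]
force: [-0.4, 0.6, -0.2]
finger_gap: 0.0338
```

Request:
apply_moves(
  deltas=[
    [-1,0,0,-0.05,0,0,0],
    [-1,0,0,0,0,0,0],
  ],
)

```text
time: 33.2
eef_pos: [0.5746, -0.2445, 0.0496]
tcp_rot: [0.442, 0.553, 0.441, -0.552]
force: [-2.2, 0.9, 7.5]
finger_gap: 0.0335
```

Foot is on the floor (7.5 N). Release gently and rise.

Request:
apply_moves(
  deltas=[
    [-0.1,0,0,0,0,0,0],
    [0.3,0,0,0,0,0,0],
    [0.3,0,0,0,0,0,0],
    [0.3,0,0,0,0,0,0],
    [0.3,0,0,0.5,0,0,0],
  ],
)

```text
time: 33.83
eef_pos: [0.5736, -0.2441, 0.058]
tcp_rot: [-0.441, -0.552, -0.442, 0.553]
force: [0.4, 1.0, 0.7]
finger_gap: 0.0571
```

Request:
apply_moves(
  deltas=[
    [0.3,0,0,1,0,0,0],
    [0.3,0,0,1,0,0,0],
    [0.3,0,0,1,0,0,0],
    [0.3,0,0,1,0,0,0],
    [0.3,0,0,1,0,0,0],
  ],
)

```text
time: 34.45
eef_pos: [0.5743, -0.2444, 0.1601]
tcp_rot: [0.441, 0.553, 0.441, -0.552]
force: [-0.8, -0.3, 0.1]
finger_gap: 0.0574
```

Request:
apply_moves(
  deltas=[
    [0.3,-1,-0.5,0.5,0,0,0],
    [0.3,-1,-1,0,0,0,0],
    [0.3,-1,-1,0,0,0,0],
    [0.3,-1,-1,0,0,0,0],
    [0.3,-1,-1,0,0,0,0],
  ],
)

```text
time: 35.08
eef_pos: [0.4716, -0.3357, 0.1683]
tcp_rot: [-0.441, -0.552, -0.441, 0.553]
force: [0.9, -0.1, 0.4]
finger_gap: 0.0574
```

Run:
```python
from h import *
import pickle
s=grab_frame("side");t=grab_frame("top");pickle.dump((s,t),open("f19.pkl","wb"))
zoom(s,"z40",(250,150,370,250),6.5);zoom(t,"z41",(240,120,440,270),4)
st=state();print(st["eef_pos"],st["force"],st["time"],st["finger_gap"])
for n in ("clamp_head","clamp","tray_in","punch_waist","iodine","stain_green","petri_c","timer"): print(n,[[(m["pixel"],m["confidence"]) for m in mark_of(n,p)[:3]] for p in (s,t)])
```

```text
[ 0.46968927 -0.33808335  0.1681509 ] [ 0.74403462 -1.0282608   0.28424177] 35.175 0.05705316443572753
clamp_head [[([280.9, 254.8], 0.91), ([290.0, 179.4], 0.75)], [([359.6, 182.6], 0.49)]]
clamp [[([283.4, 280.5], 0.87), ([289.5, 206.6], 0.82), ([275.1, 231.4], 0.39)], [([241.3, 196.8], 0.58), ([350.5, 185.3], 0.49), ([341.1, 145.5], 0.45)]]
tray_in [[([291.5, 199.2], 0.68)], [([356.1, 183.6], 0.81), ([281.6, 184.8], 0.6)]]
punch_waist [[([336.7, 209.8], 0.47)], [([338.7, 240.5], 0.55)]]
iodine [[], [([340.1, 146.0], 0.52)]]
stain_green [[], [([297.3, 147.0], 0.72), ([305.9, 233.3], 0.4)]]
petri_c [[], [([358.4, 185.0], 0.21)]]
timer [[([386.5, 181.7], 0.89)], [([411.0, 295.8], 0.8)]]
```

View pics/z40.png

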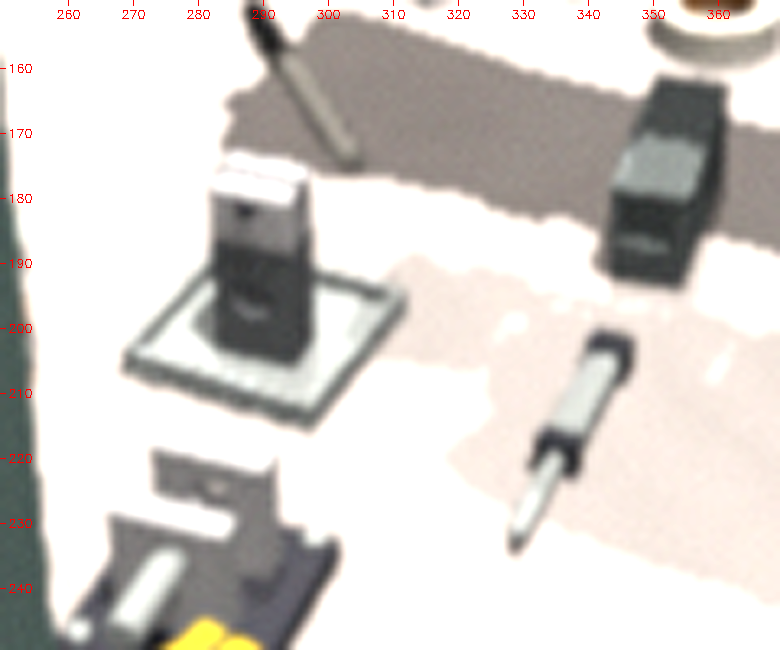

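View pics/z41.png

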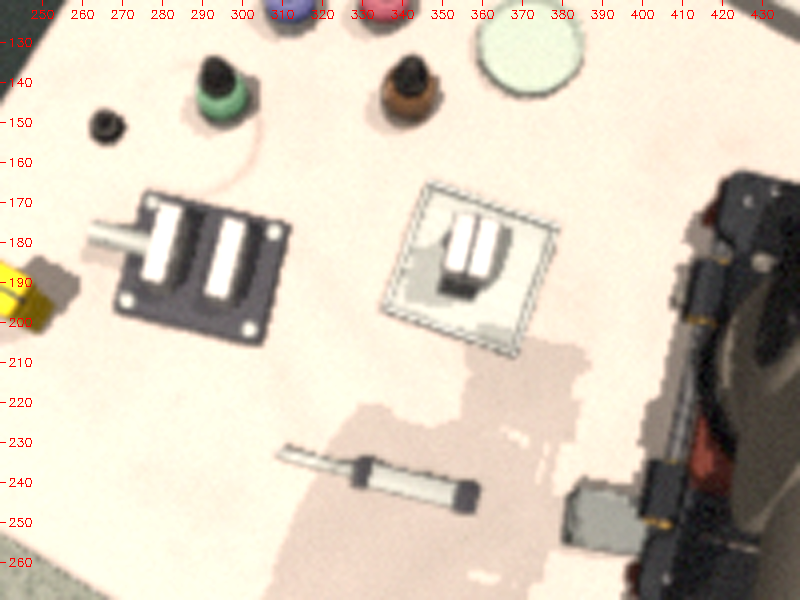

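```bash
python3 -c "
from workcell import *
print(finish_job())"
```

```text
the job is handed in; nothing more can be done
None
```

The job is done and handed in at about 35.5 s of the 66 s allowed; handing in gives no verdict, so the result is unconfirmed.

**What I did:** I drew the punch out of its holster by the shank and laid it down. I then took it by the waist and drove the pin through the small hole at a steady 6–7 N. After withdrawing the punch I laid it on the worktop. Last, I lifted the clamp out and stood it in the tray, where its foot met the floor at 7.5 N before I let go.

**Last checks, from the final pictures:**
- **Pin:** it sticks out of the left-hand cheek. I put the drive at about 38 mm from the pictures and about 37 mm from the arm's travel.
- **Punch:** it lies flat on the free worktop, untouched.
- **Clamp:** it stands upright, about central in the tray, judged by eye.
- **Bottles, dish and timer:** all were still where they started.
- **Gripper:** it is clear of everything, with the fingertips about 17 cm above the worktop.

**What failed or disagreed:**
- **First grasp:** my first try at the shank closed on nothing. The fingertips appeared to end about 13–16 mm behind the reported tool point, so I worked with that offset from then on.
- **Camera agreement:** the two cameras differed by up to 2–3 mm on the stand, and by about 7 mm on the laid punch's tip along its axis. The top camera matched the arm within about 1 mm.
- **Trained networks:** they also reported the yellow look-alike as the clamp, and in the last pictures the glass dish got only one weak, misplaced hit. I judged both from the images.

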